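Load a lamp barrel and screw down its retaining ring

TASK

Assemble the lamp barrel sunk in the grey fixture: slide the lens, then the black spacer, then the amber filter across the deck so that each drops flat into the bore in that order, without lifting any of them off the deck. Then swing the blue yoke fully home so that its brass retaining ring stands over the bore, and screw the ring clockwise by its wings down until it is tight, so that it clamps the stack. Do not shove or knock over the steel punch, bottle and black knob standing round the work, and leave everything released.

Things in the scene. Friction and masses are not known exactly. Their poses are not given: they have to be found in the camera images.
- fixture: Grey fixture fixed to the bench: flat deck with its top 50 mm above the bench, reaching from x -160 to +90 mm and y -75 to +160 mm in its own frame, no rim. Origin on the underside below the bore's axis, z up. A foot 60 x 60 mm for the yoke post stands on its +x side. The deck carries the three parts about 100 mm from the bore axis and the steel punch.
- bore_mouth (a point): Centre of the round bore's mouth, at deck height; bore 68 mm diameter, 40 mm deep, mouth slightly chamfered. Upright axis; same x, y axes as the fixture. A part pushed nearly concentric with it drops in; if one hangs tilted, a light press on its high side settles it.
- bore_floor (a point): Centre of the bore's floor, 40 mm below the deck, on the bore axis.
- lens: Lens: disc 62 mm diameter, 12 mm thick (plus a 3 mm low dome on top that does not collide), aluminium rim, pale blue glass. Goes in first. Origin at the centre of its underside, z up.
- spacer: Spacer: plain black ring, 62 mm outer and 44 mm inner diameter, 14 mm thick. Goes in second. Origin at the centre of its underside.
- filter: Filter: disc 62 mm diameter, 11 mm thick, dark steel rim, amber face. Goes in third; its top then lies 3 mm below the deck. Origin at the centre of its underside.
- yoke_pivot (a point): Axis of the yoke's upright post, given at deck height, 100 mm from the bore axis on the fixture's +x side; the post and hub are 32 mm across, top 42 mm above the deck.
- yoke (a joint): Swing of the blue yoke about the post (rad): 0 parked on the fixture's -y side, 1.396 fully home at its stop, ring over the bore. Growing is clockwise from above. Stiff and sprung towards home: stays where left, needs 0.3 to 1.0 N m to close, 2.6 N m to push back from home. Its round carrier is 104 mm across, 16 to 26 mm above the deck, its centre 100 mm from the post.
- ring (a joint): Turn of the brass retaining ring in the yoke (rad): 0 screwed up (the start), growing clockwise from above, which screws it down 2 mm a radian, presser with it. Friction 0.05 N m; it stays where it is left. Over the complete flat stack the presser touches the filter at about 6.0 and the ring is then tight within another 0.5 or so; with nothing below it would run on to its stop at 8.6.
- ring_top (a point): Centre of the ring's top face, on the ring's axis, 44 mm above the deck at ring = 0 and about 32 mm when tight. The ring is 84 mm outer diameter, with a clear hole of 46 mm diameter right through it and the presser below, into which shut fingertips can be put to drag the yoke round.
- punch_3: Steel rivet punch standing upright on the deck, 25 mm diameter, 58 mm tall; bystander. Origin at the centre of its foot.
- oil_bottle: Clear bottle with a turquoise cap standing on the bench, 72 mm diameter, 212 mm tall; bystander. Origin at the centre of its foot.
- presser: Steel presser washer under the ring, 60 mm outer and 46 mm inner diameter, 9 mm tall; it goes down with the ring without turning and presses on the filter. Origin on the ring's axis, 9 mm above its underside (18 mm above the deck at ring = 0).
- knob_2: Black mushroom-shaped lid knob standing on the bench, 41 mm diameter, 32 mm tall; bystander. Origin at the centre of its foot.
- ring_wing (a point): Middle of one of three equal upright steel wings on the ring's top, 120 degrees apart: flat radial plates 6 mm thick that reach from 23 to 51 mm from the ring's axis and 21 mm above the ring's top face. The point is 37 mm from the axis and 10 mm above that face. Shut fingertips between two wings can push the ring round.

How it is judged:
By the outcome, as a careful person would: the job done as asked, in the order asked, and still so for the second after the job is handed in, with the robot touching nothing.
It also fails if it takes over 72 s, if anything falls off the work surface, if the arm or the gripper's body presses on something with over 40 N, if the wrist force passes 120 N, or if a joint passes its speed limit or range.

ROBOT

A 7-joint arm with a two-finger parallel gripper is mounted at the origin on a cart in front of the work surface, level with it; the furniture and walls round the work are solid. World frame = base frame: x ahead of the robot, y to its left, z up, the work surface at z = 0. Lengths are in mm, angles in rad, forces in N, time in s.
With the tool pointing down it reaches from about 350 to 900 mm from the base axis. Payload 7.2 kg.
Tool frame: the origin (TCP) lies on the centre line of the jaws, within the pads' length; the fingertips stand 11 mm ahead of it and the grasp point (between the pads) lies 8 mm behind it; z points along the fingers, y is the direction in which the jaws open and shut (so a half turn about z gives the same grasp; the last joint's range is limited). The gripper opens to 88 mm and grips with 3 to 60 N. Pads are 20 mm wide; open, the fingers measure 115 mm over their backs; the gripper's body (75 mm by 178 mm) begins 61 mm behind the grasp point.
Start: joints at [1.034, 0.411, -0.013, 1.596, 0.006, 1.134, -0.082], TCP at [282.374, -557.578, 233.653] pointing down, gripper open.
Joint ranges: [-2.95, 2.95], [-0.29, 1.99], [-1.47, 1.44], [0.14, 2.54], [-1.03, 4.17], [0.13, 1.85], [-2.86, 2.86]. Speed limits (rad/s): [2.39, 2.39, 3.01, 3.01, 3.14, 3.14, 3.14].

INTERFACE

Orientations are given as a unit quaternion [x, y, z, w].
In Python, from bench import read_state, snapshot, job_done, boxes_of, trace, landmark_of gives the robot as it stands.
- The arm moves only by the tool apply_moves, never from a script. Its argument "deltas" is text: rows parted by semicolons, each of 7 numbers parted by spaces: the shift along the tool's x, y, z in mm, then the turn, a rotation vector about the tool's x, y, z in rad, then the opening, from 0 (shut) to 1 (fully open). A call has 1 to 12 rows; each row is the pose to reach, as a shift and turn from the pose measured when the call began, along the tool's axes at that moment; what a row does not reach only later rows make up. A row lasts 1/10 s, in which the tool goes at most 50 mm and 8.59 degrees, less where a joint would pass 70% of its speed; a pose out of reach is approached as far as the arm can. A call with a gripper value outside its range is refused whole. The fingers move at their own pace and stop on an object; "squeeze" is the grip in N (left out, the last holds). Time passes only in rows, so rows that repeat a pose let the fingers close. It gives the time, the measured TCP pose, the force and the opening at its end, in the units of the state.
- read_state(): the state, without advancing time (a new reading comes with each control period).
- snapshot(name): name is "scene" or "top" or "wrist"; returns a dict with "img" (480x640x3 uint8, blue, green, red), "intrinsics" (3x3 intrinsics, pixels), "D" ([k1, k2, p1, p2, k3] as OpenCV has them; the pictures are not rectified), "pose" (4x4, takes a point from camera to world coordinates); the wrist camera has in their place "mount" (4x4, takes a point from camera to tool coordinates, whose origin is the TCP and whose axes are the flange's). Camera axes: x right, y up, looking along -z (the intrinsics and any distortion apply to the point x, -y, -z); pixel columns grow to the right and rows downward; lengths in mm; the calibration is good to about 2 mm. A picture is of the moment at which its call begins: read the wrist's pose just before it. There is no depth.
- job_done(): hands the job in, once; it reports no verdict.
Trained networks look in a picture, given as the dict that the camera call returned (one of the last four; its "shot" number tells which), for a name from the list of things; names that differ only in an ending like _2 or _b are one class to them, and where a whole thing is asked for, a point or a joint stands for the part that bears it (a point fixed in the world has none). Each returns a list of dicts, best first, with "confidence" (0 to 1); they miss things now and then, are a little off and sometimes report something else, mostly with a low value. They report only what shows in the picture. A call takes as long as a camera call.
- boxes_of(picture, target): "location" ([column, row] in pixels, amid what is visible of it).
- trace(picture, target): "mask" (480x640 bool, what is visible of it) and "location" ([column, row] in pixels, amid what is visible of it).
- landmark_of(picture, target): "location" ([column, row] in pixels: a listed point, or the origin of a listed thing).
The state is a dict: "time_s": time; "joints": joint angles; "qvel": joint speeds; "tau": joint torques, N m; "ee_pos": TCP position; "orientation": TCP orientation; "force": force on the tool from outside, world axes, zero at the start; "ft_torque": the same for the moment, N m; "width": finger opening in mm.
Only numpy, scipy, OpenCV 4.12 (cv2) and the standard library are available. Lean on these libraries where they do the work, as an engineer would, in place of code of your own. Each camera call takes 0.05 s, during which the arm holds its last target.

## Working session

There is one attempt and no reset: what is moved stays moved. The work goes in short steps, Python scripts to look and compute and a tool call to move; the robot and the scene stay as the last step left them, time stands still between calls to the robot, and variables do not carry over. Pictures are saved under pics/ and viewed, and the job is handed in when it is done.

Besides the shell and the picture viewer there is one more tool, called after ">>>" as name(argument=value, ...) on one line, values as JSON. apply_moves: Moves the arm, as the interface text tells. Its arguments: {"type":"object","properties":{"deltas":{"type":"string"},"squeeze":{"type":"number"}},"required":["deltas"]}

```bash
mkdir -p pics; ls; python3 - <<'E'
from bench import *
import cv2
s=read_state(); print(s)
for n in ["scene","top","wrist"]:
    p=snapshot(n); cv2.imwrite(f"pics/{n}0.png",p["img"]); print(n,p.get("pose",p.get("mount")).tolist() if hasattr(p.get("pose",p.get("mount")),'tolist') else p.get("pose",p.get("mount")),p["intrinsics"],p["D"])
E
```

```text
pics
{'time_s': 0.0, 'joints': array([ 1.03377481,  0.41190991, -0.01270713,  1.59704012,  0.00562143,
        1.13428189, -0.08218806]), 'qvel': array([ 0.00102557, -0.00053267, -0.00165022, -0.00174042,  0.00027252,
        0.00059275,  0.00126264]), 'tau': array([-3.27966573e-04, -5.87952590e+01,  6.41265772e-01, -2.91075271e+01,
       -5.38749131e-02,  1.83451240e-02,  7.53577979e-05]), 'ee_pos': array([ 282.13351504, -557.15469224,  232.80445932]), 'orientation': array([ 9.72646282e-01,  2.32289836e-01, -2.51155502e-04, -7.61445934e-04]), 'force': array([ 0.08126435, -0.13055554, -0.18305884]), 'ft_torque': array([-0.00104841,  0.00419849, -0.00874481]), 'width': 88.10660724511888}
scene [[-0.6954057001589738, 0.5520089345688021, -0.4601054752365195, 93.71329771749656], [-0.718493278164011, -0.5459842834735625, 0.4308927609428986, 692.9704270772802], [-0.013353704337775062, 0.6302279733208267, 0.77629529189889, 793.5992145357442], [0.0, 0.0, 0.0, 1.0]] [[517.52398498   0.         316.16878087]
 [  0.         517.52398498 244.3615472 ]
 [  0.           0.           1.        ]] 
[... 312 characters left out ...]
628323], [0.0, 0.0, 0.0, 1.0]] [[609.64180193   0.         321.04771529]
 [  0.         609.64180193 242.07020966]
 [  0.           0.           1.        ]] [-0.09222613  0.          0.          0.          0.        ]
wrist [[0.00042449160548552867, 0.9686812913521582, 0.24830701881177536, 68.3280392108151], [0.9999999090705021, -0.0004213317634183789, -6.586753080538218e-05, -0.4272696632372508], [4.081498930629384e-05, 0.24830702419355685, -0.9686813821222519, -152.8603979981359], [0.0, 0.0, 0.0, 1.0]] [[430.1080478    0.         318.13499925]
 [  0.         430.1080478  235.94646659]
 [  0.           0.           1.        ]] [-0.10355892  0.          0.          0.          0.        ]
```

View pics/scene0.png

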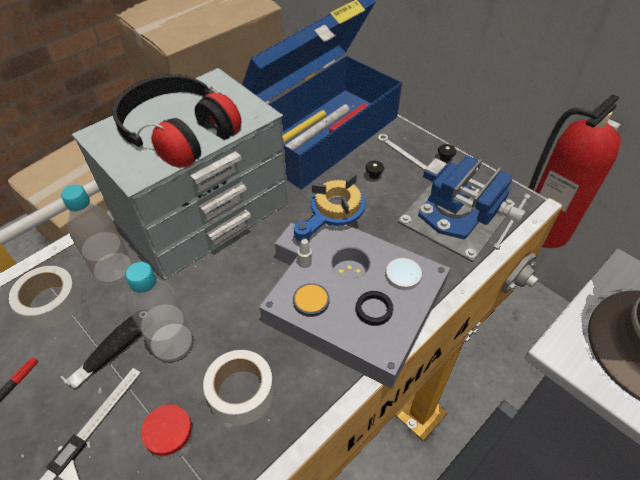

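View pics/top0.png

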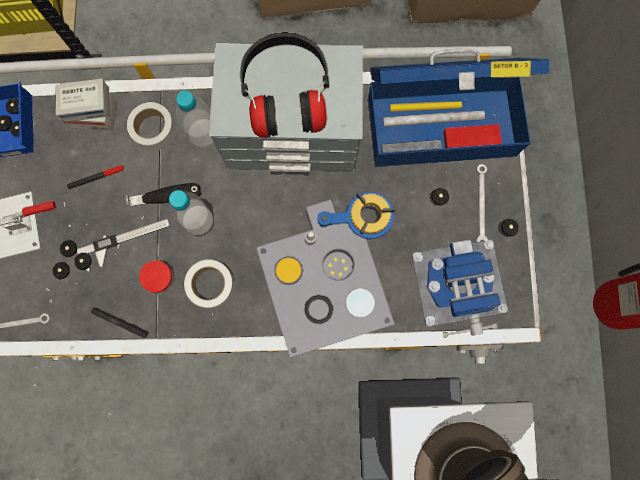

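```bash
cat > h.py <<'E'
import numpy as np, cv2
from bench import *
from scipy.spatial.transform import Rotation as R
def campose(p,s=None):
    if p.get("pose") is not None: return np.array(p["pose"])
    T=np.eye(4);T[:3,:3]=R.from_quat(s["orientation"]).as_matrix();T[:3,3]=s["ee_pos"]
    return T@np.array(p["mount"])
def ray(p,px,s=None):
    u=cv2.undistortPoints(np.array([[px]],float),p["intrinsics"],np.array(p["D"]))[0,0]
    T=campose(p,s); d=T[:3,:3]@np.array([u[0],-u[1],-1.]); return T[:3,3],d
def atz(p,px,z,s=None):
    o,d=ray(p,px,s); return o+d*(z-o[2])/d[2]
def proj(p,X,s=None):
    T=np.linalg.inv(campose(p,s)); c=(T[:3,:3]@np.atleast_2d(X).T).T+T[:3,3]
    q=c*[1,-1,-1]
    return cv2.projectPoints(q,np.zeros(3),np.zeros(3),p["intrinsics"],np.array(p["D"]))[0][:,0]
E
python3 - <<'E'
from h import *
np.set_printoptions(precision=1,suppress=True)
Z=dict(fixture=0,bore_mouth=50,bore_floor=10,lens=50,spacer=50,filter=50,yoke_pivot=50,ring_top=94,punch_3=50,oil_bottle=0,presser=68,knob_2=0,ring_wing=104)
for n in ["top","scene"]:
    p=snapshot(n)
    for k,z in Z.items():
        for r in landmark_of(p,k)[:3]:
            print(n,k,np.array(r["location"]),round(r["confidence"],2),atz(p,r["location"],z))
E
```

```text
top fixture [337.5 266.3] 0.57 [463.8 264.7   0. ]
top bore_mouth [333.  262.5] 0.61 [465.6 275.7  50. ]
top bore_floor [337.8 267.6] 0.8 [459.5 264.4  10. ]
top lens [360.  304.9] 0.62 [371.4 220.3  50. ]
top spacer [319.6 308.3] 0.87 [366.6 307.8  50. ]
top filter [288.9 268.3] 0.94 [455.5 372.3  50. ]
top yoke_pivot [324.5 224. ] 0.91 [552.  291.8  50. ]
top yoke_pivot [287.5 269.9] 0.27 [452.1 375.4  50. ]
top ring_top [371.4 210. ] 0.62 [570.6 190.8  94. ]
top ring_top [307.8 237.7] 0.25 [514.  328.7  94. ]
top punch_3 [308.8 236.4] 0.62 [525.1 327.2  50. ]
top oil_bottle [201.  224.2] 0.83 [570.2 575.4   0. ]
top oil_bottle [340.  267.3] 0.47 [461.4 259.1   0. ]
top presser [369.  216.3] 0.98 [562.7 194.3  68. ]
top knob_2 [438.5 198.2] 0.53 [616.3  25.1   0. ]
top ring_wing [390.3 209.8] 0.75 [567.6 151.4 104. ]
top ring_wing [290.3 272.1] 0.42 [440.  366.8 104. ]
scene fixture [347.6 278.1] 0.69 [464.1 267.2   0. ]
scene bore_mouth [350.  262.8] 0.86 [461.  266.7  50. ]
scene bore_floor [346.4 273.9] 0.77 [467.6 267.3  10. ]
scene bore_floor [169.1 344.9] 0.27 [575.7 586.8  10. ]
scene lens [402.  272.1] 0.92 [382.3 216.2  50. ]
scene spacer [372.3 311.5] 0.98 [364.6 314.   50. ]
scene filter [312.2 299.6] 0.74 [452.1 369.3  50. ]
scene yoke_pivot [302.9 243.3] 0.68 [553.6 296.   50. ]
scene yoke_pivot [373.9 176.5] 0.56 [580.3  69.8  50. ]
scene ring_top [335.8 192.5] 0.77 [573.1 190.2  94. ]
scene punch_3 [302.6 265.8] 0.67 [516.  331.9  50. ]
scene oil_bottle [174.  345.1] 0.87 [575.6 579.7   0. ]
scene oil_bottle [312.5 299.3] 0.31 [476.3 346.7   0. ]
scene presser [335.2 207.6] 0.6 [563.3 201.2  68. ]
scene knob_2 [373.5 175.4] 0.72 [616.   25.9   0. ]
scene ring_wing [353.1 178.8] 0.71 [568.7 147.9 104. ]
scene ring_wing [377.2 176.9] 0.69 [539.8 111.4 104. ]
```

>>> apply_moves(deltas="28 -36 -10 0 0 -0.09 1;56 -73 -20 0 0 -0.18 1;84 -110 -30 0 0 -0.27 1;112 -146 -40 0 0 -0.36 1;140 -183 -50 0 0 -0.45 1;168 -219 -60 0 0 -0.54 1;196 -256 -60 0 0 -0.63 1;224 -292 -60 0 0 -0.72 1;252 -329 -60 0 0 -0.81 1;280 -365 -60 0 0 -0.9 1;308 -402 -60 0 0 -0.99 1;336 -438 -60 0 0 -1.08 1")

```text
time_s: 2.75
ee_pos: [384.2, -13.2, 294.1]
orientation: [0.714, 0.701, 0.0, 0.001]
force: [1.8, -0.9, -0.1]
width: 88.0
```

```bash
python3 - <<'E'
from h import *
s=read_state(); print(s)
M=R.from_quat(s["orientation"]).as_matrix(); print(M)
# target pos, tool y at 30deg
a=np.radians(30); y=np.array([np.cos(a),np.sin(a),0]);z=np.array([0,0,-1]);x=np.cross(y,z)
T=np.c_[x,y,z]
print(M.T@(np.array([440,260,290])-s["ee_pos"]), R.from_matrix(M.T@T).as_rotvec())
E
```

```text
{'time_s': 2.75, 'joints': array([ 0.51940142, -0.04218971, -0.57836783,  2.00429976, -0.02416344,
        1.1715487 , -0.06774447]), 'qvel': array([-0.56418001,  0.12860577, -0.61847263, -0.12302904,  0.04413674,
       -0.0102111 , -0.30239682]), 'tau': array([  3.42727661, -25.67893803,   2.22190149, -27.99857497,
        -0.28443891,   0.37495147,   0.56886675]), 'ee_pos': array([384.15819202, -13.16804238, 294.06006158]), 'orientation': array([7.13635622e-01, 7.00516732e-01, 1.83842688e-04, 6.88572026e-04]), 'force': array([ 1.78590723, -0.91871401, -0.10717404]), 'ft_torque': array([-0.05014723, -0.14451685,  0.02935442]), 'width': 88.01056867148407}
[[ 1.85525497e-02  9.99827134e-01  1.22710583e-03]
 [ 9.99827640e-01 -1.85516690e-02 -7.25209293e-04]
 [-7.02319068e-04  1.24034881e-03 -9.99998984e-01]]
[274.15981851  50.75939581   3.93047727] [ 0.00101944  0.00102126 -0.54215187]
```

>>> apply_moves(deltas="46 8 0 0 0 -0.09 1;92 17 0 0 0 -0.18 1;137 25 2 0 0 -0.27 1;183 34 3 0 0 -0.36 1;228 42 4 0 0 -0.45 1;274 51 4 0 0 -0.54 1;274 51 4 0 0 -0.54 1;274 51 4 0 0 -0.54 1;274 51 4 0 0 -0.54 1")

```text
time_s: 3.65
ee_pos: [440.3, 258.8, 289.8]
orientation: [0.502, 0.865, -0.0, 0.001]
force: [0.1, -0.8, -0.7]
width: 88.0
```

```bash
python3 - <<'E'
from h import *
np.set_printoptions(precision=1,suppress=True)
Z=dict(fixture=0,bore_mouth=50,bore_floor=10,lens=50,spacer=50,filter=50,yoke_pivot=50,ring_top=94,punch_3=50,presser=68,ring_wing=104)
s=read_state(); print(s["ee_pos"],s["joints"],s["qvel"])
p=snapshot("wrist"); cv2.imwrite("pics/w1.png",p["img"])
for k,z in Z.items():
    for r in landmark_of(p,k)[:3]:
        print(k,np.array(r["location"]),round(r["confidence"],2),atz(p,r["location"],z,s))
# masks: ellipse fits
ztop=dict(lens=62,spacer=64,filter=61)
for k,z in ztop.items():
    for r in trace(p,k)[:1]:
        m=r["mask"].astype(np.uint8); c=max(cv2.findContours(m,0,1)[0],key=cv2.contourArea)
        pts=np.array([atz(p,q[0],z,s)[:2] for q in c],np.float32)
        cc,rr=cv2.minEnclosingCircle(pts); print(k,r["confidence"],cc,rr,cv2.fitEllipse(pts))
E
```

```text
[440.3 258.8 289.8] [ 0.1  0.3 -0.9  1.7  0.2  1.2 -0.3] [ 0. -0.  0.  0.  0. -0.  0.]
fixture [341.1 197. ] 0.71 [464.  267.3   0. ]
bore_mouth [343.1 209.1] 0.89 [465.  264.2  50. ]
bore_floor [339.5 203.6] 0.87 [464.8 261.8  10. ]
lens [237.6 199. ] 0.73 [375.4 224.   50. ]
filter [395.4  96.9] 0.97 [453.8 374.1  50. ]
yoke_pivot [442.5 234.6] 0.95 [559.6 290.3  50. ]
yoke_pivot [348.4 429.7] 0.3 [595.4  56.7  50. ]
ring_top [404.6 340.7] 0.78 [568.4 194.3  94. ]
ring_top [339.4 202.8] 0.35 [453.2 273.3  94. ]
punch_3 [428.7 182.4] 0.7 [520.7 325.2  50. ]
presser [400.1 330.9] 0.64 [570.8 191.7  68. ]
lens 0.6 (378.3628234863281, 222.03863525390625) 31.3741397857666 ((378.3194580078125, 221.57705688476562), (59.97560119628906, 61.55370330810547), 166.01637268066406)
spacer 0.93 (366.2882080078125, 310.00469970703125) 31.51972770690918 ((366.42596435546875, 310.0135803222656), (61.056304931640625, 61.3610725402832), 99.28020477294922)
filter 0.83 (452.6353454589844, 373.23907470703125) 31.10840606689453 ((452.305908203125, 373.3531494140625), (60.41633224487305, 60.493560791015625), 76.67689514160156)
```

View pics/w1.png

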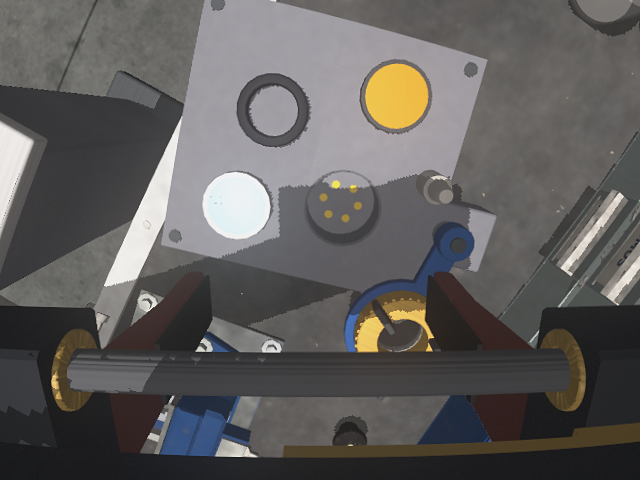

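```bash
python3 - <<'E'
from h import *
np.set_printoptions(precision=1,suppress=True)
s=read_state(); p=snapshot("wrist"); t=snapshot("top"); sc=snapshot("scene")
def circ(c,z,r):
    a=np.linspace(0,2*np.pi,90); return np.c_[c[0]+r*np.cos(a),c[1]+r*np.sin(a),0*a+z]
B=np.array([465,265]); yaw=np.radians(17); ex=np.array([np.cos(yaw),np.sin(yaw)]);ey=np.array([-ex[1],ex[0]])
for n,q,ss,box,f in [("w",p,s,(160,0,340,270),2.3),("t",t,None,(250,180,160,190),3.8),("s",sc,None,(250,160,210,230),3)]:
    x0,y0,w,h=box
    im=cv2.resize(q["img"][y0:y0+h,x0:x0+w],None,fx=f,fy=f,interpolation=cv2.INTER_CUBIC)
    def dr(P,col,cl=True):
        u=(proj(q,P,ss)-[x0,y0]+.5)*f
        cv2.polylines(im,[np.round(u).astype(int)],cl,col,1)
    dr(circ(B,50,34),(0,255,0)); dr(circ((378.3,222),62,31),(0,0,255)); dr(circ((366.3,310),64,31),(0,0,255)); dr(circ((452.5,373.3),61,31),(0,0,255))
    dr(circ(B+100*ex,92,16),(255,0,255)); dr(circ((570,192),94,42),(255,255,0))
    c=np.array([np.r_[B+a*ex+b*ey,50] for a,b in [(-160,-75),(90,-75),(90,160),(-160,160)]]); dr(c,(0,255,255))
    dr(circ((520.5,327),50,12.5),(255,0,0)); dr(circ((520.5,327),108,12.5),(255,0,0))
    cv2.imwrite(f"pics/ov_{n}.png",im); print(im.shape)
E
```

```text
(621, 782, 3)
(722, 608, 3)
(690, 630, 3)
```

View pics/ov_w.png

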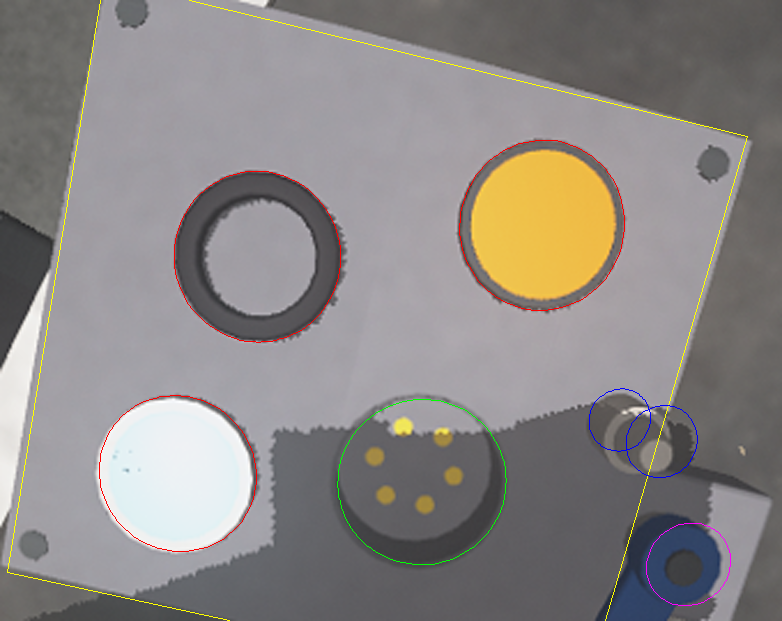

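View pics/ov_t.png

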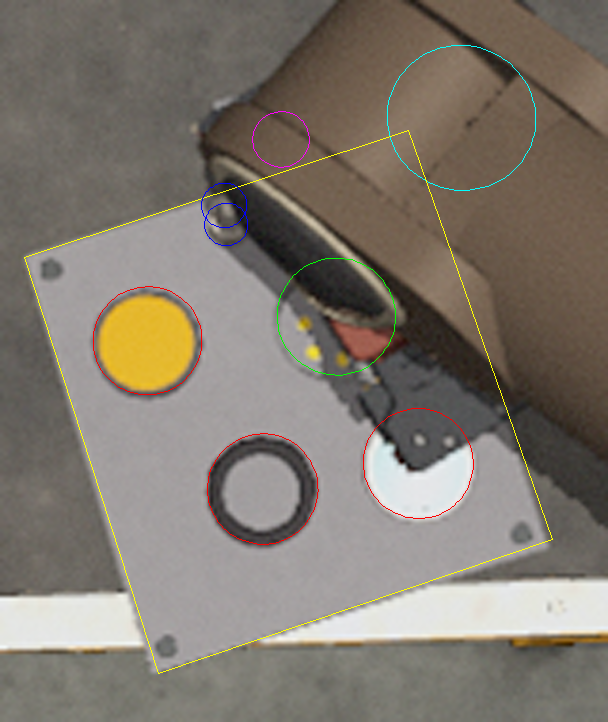

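View pics/ov_s.png

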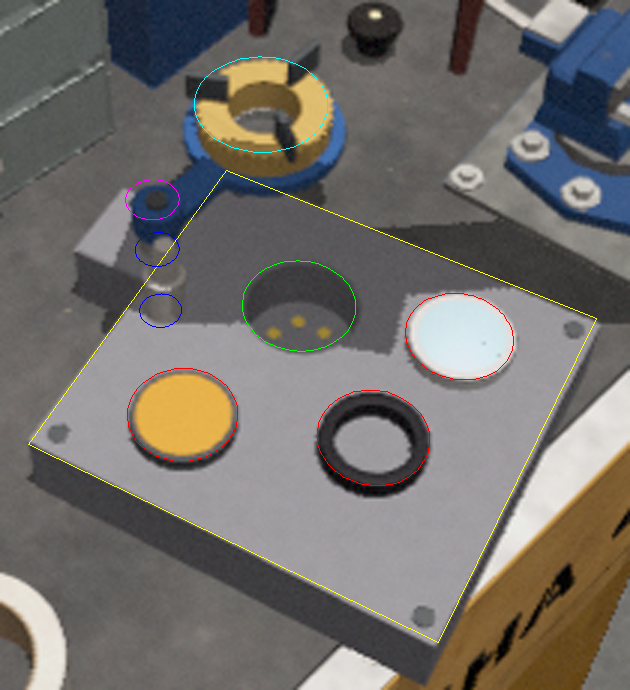

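```bash
python3 - <<'E'
from h import *
s=read_state(); p=snapshot("wrist")
im=p["img"]; g=cv2.cvtColor(im,cv2.COLOR_BGR2GRAY)
x0,y0,w,h=295,160,96,96
c=cv2.resize(g[y0:y0+h,x0:x0+w],None,fx=6,fy=6,interpolation=cv2.INTER_CUBIC)
c=cv2.createCLAHE(4,(2,2)).apply(c); c=cv2.cvtColor(c,cv2.COLOR_GRAY2BGR)
a=np.linspace(0,2*np.pi,90)
for B,col in [((465,265),(0,255,0)),((463.5,265.5),(0,0,255))]:
    u=(proj(p,np.c_[B[0]+34*np.cos(a),B[1]+34*np.sin(a),0*a+50],s)-[x0,y0]+.5)*6
    cv2.polylines(c,[np.round(u).astype(int)],True,col,1)
cv2.imwrite("pics/bz.png",c)
E
```

```text
(no output)
```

View pics/bz.png

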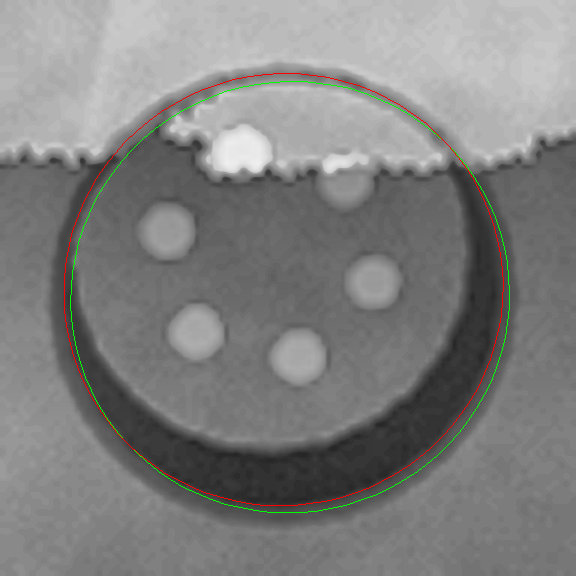

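```bash
cat >> h.py <<'E'
def delta(pos,ydeg):
    s=read_state(); M=R.from_quat(s["orientation"]).as_matrix()
    a=np.radians(ydeg); y=np.array([np.cos(a),np.sin(a),0]);z=np.array([0,0,-1.]);T=np.c_[np.cross(y,z),y,z]
    print(np.round(M.T@(np.array(pos,float)-s["ee_pos"]),1), np.round(R.from_matrix(M.T@T).as_rotvec(),4))
E
python3 -c "
from h import *
delta([378.3,222,120],30);delta([378.3,222,63],30)"
```

```text
[ -1.8 -72.7 169.9] [ 0.0007  0.0013 -0.002 ]
[ -1.7 -72.7 226.9] [ 0.0007  0.0013 -0.002 ]
```

>>> apply_moves(deltas="0 -36 30 0 0 0 1;-2 -73 70 0 0 0 1;-2 -73 115 0 0 0 1;-2 -73 160 0 0 0 1;-2 -73 195 0 0 0 1;-2 -73 215 0 0 0 1;-2 -73 225 0 0 0 1;-2 -73 227 0 0 0 1;-2 -73 227 0 0 0 1")

```text
time_s: 5.5
ee_pos: [378.5, 222.1, 63.4]
orientation: [0.501, 0.866, 0.0, 0.001]
force: [1.2, 0.6, 1.5]
width: 87.9
```

```bash
python3 - <<'E'
from h import *
s=read_state(); print(s["ee_pos"],s["force"]); delta([378.3,222,62.5],30)
p=snapshot("wrist"); cv2.imwrite("pics/w2.png",p["img"]); q=snapshot("scene"); cv2.imwrite("pics/s2.png",q["img"][140:400,180:500])
E
```

```text
[378.52549425 222.05173248  63.39964726] [1.24552021 0.59213982 1.49938135]
[ 0.1 -0.2  0.9] [ 0.0014  0.0011 -0.0018]
```

View pics/w2.png

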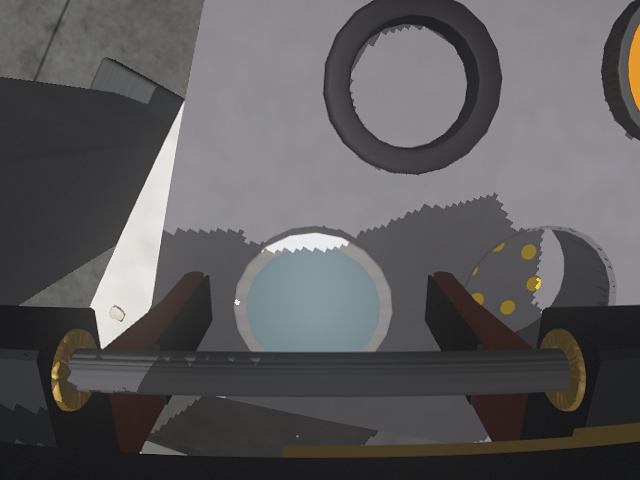

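View pics/s2.png

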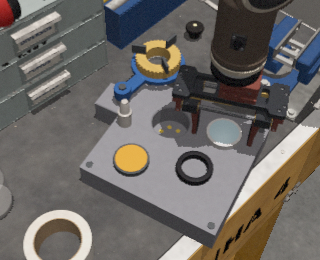

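>>> apply_moves(deltas="0 0 0 0 0 0 0.65;0 0 0 0 0 0 0.65;0 0 0 0 0 0 0.65;0 0 0 0 0 0 0.65;0 0 0 0 0 0 0.65", squeeze=8)

```text
time_s: 6.1
ee_pos: [378.8, 221.8, 64.0]
orientation: [0.501, 0.865, 0.0, 0.001]
force: [-1.4, -1.9, 5.7]
width: 60.4
```

```bash
python3 - <<'E'
from h import *
s=read_state(); print(s["ee_pos"],s["force"],s["width"],s["time_s"]); delta([463.4,265.3,63.4],30)
p=snapshot("wrist"); cv2.imwrite("pics/w3.png",p["img"])
for r in trace(p,"lens")[:1]:
    m=r["mask"].astype(np.uint8); c=max(cv2.findContours(m,0,1)[0],key=cv2.contourArea)
    pts=np.array([atz(p,q[0],62,s)[:2] for q in c if q[0][1]<345],np.float32)
    from scipy.optimize import least_squares
    f=least_squares(lambda v:np.hypot(pts[:,0]-v[0],pts[:,1]-v[1])-31,[378,222]); print(f.x,f.cost/len(pts))
E
```

```text
[378.80468495 221.8023765   64.04497898] [-1.36833647 -1.93166452  5.68932042] 60.36497974853824 6.1
[-4.4 95.   0.9] [ 0.0022  0.002  -0.0023]
[378.91595403 222.87779258] 0.20694534859202401
```

View pics/w3.png

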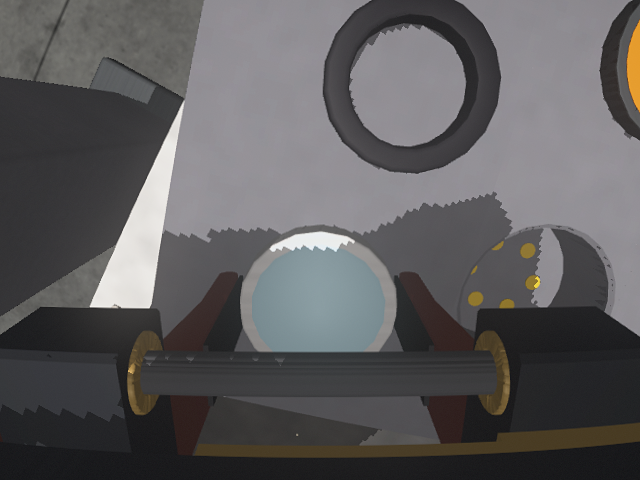

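>>> apply_moves(deltas="-0.3 5 0 0 0 0 0.65;-0.8 15 0 0 0 0 0.65;-1.3 25 0 0 0 0 0.65;-2 36 0 0 0 0 0.65;-2.5 47 0 0 0 0 0.65;-3 58 0 0 0 0 0.65;-3.6 69 0 0 0 0 0.65;-4.2 79 0 0 0 0 0.65;-4.6 87 0 0 0 0 0.65;-4.9 92 0 0 0 0 0.65;-5 95 0 0 0 0 0.65;-5 95 0 0 0 0 0.65")

```text
time_s: 7.4
ee_pos: [463.9, 264.9, 64.2]
orientation: [0.501, 0.865, 0.001, 0.001]
force: [-0.1, 0.2, -0.9]
width: 60.3
```

```bash
python3 - <<'E'
from h import *
s=read_state(); print(s["ee_pos"],s["force"],s["width"],s["time_s"]); delta([463.4,265.3,64],30)
p=snapshot("wrist"); cv2.imwrite("pics/w4.png",p["img"])
E
```

```text
[463.89078213 264.94840585  64.16236787] [-0.1352596   0.248486   -0.87751244] 60.261856144347234 7.4
[ 0.5 -0.3  0.2] [ 0.0023  0.0018 -0.0023]
```

View pics/w4.png

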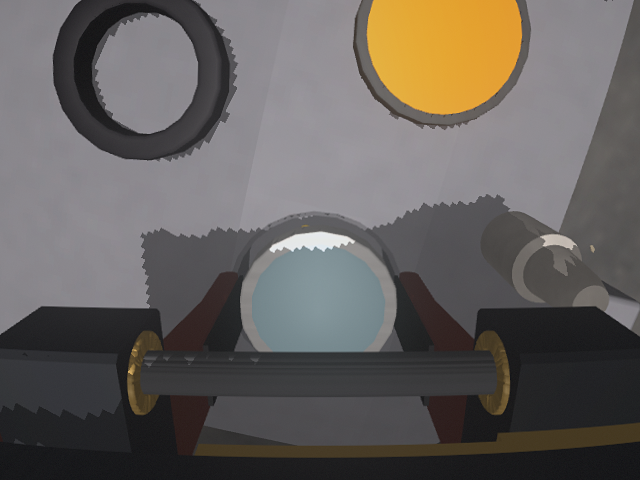

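>>> apply_moves(deltas="0 0 0 0 0 0 1;0 0 0 0 0 0 1;0 0 0 0 0 0 1;0 0 0 0 0 0 1;0 0 0 0 0 0 1")

```text
time_s: 7.95
ee_pos: [463.6, 264.8, 64.3]
orientation: [0.501, 0.865, 0.0, 0.001]
force: [0.2, -0.2, -0.9]
width: 87.5
```

```bash
python3 - <<'E'
from h import *
s=read_state(); print(s["ee_pos"],s["force"],s["width"],s["time_s"]); delta([366.3,310,63.4],30)
p=snapshot("wrist"); cv2.imwrite("pics/w5.png",p["img"])
E
```

```text
[463.59752756 264.75537628  64.2525397 ] [ 0.17923617 -0.20761275 -0.88144939] 87.47847024416266 7.95
[ 87.7 -61.8   0.5] [ 0.0021  0.002  -0.0022]
```

View pics/w5.png

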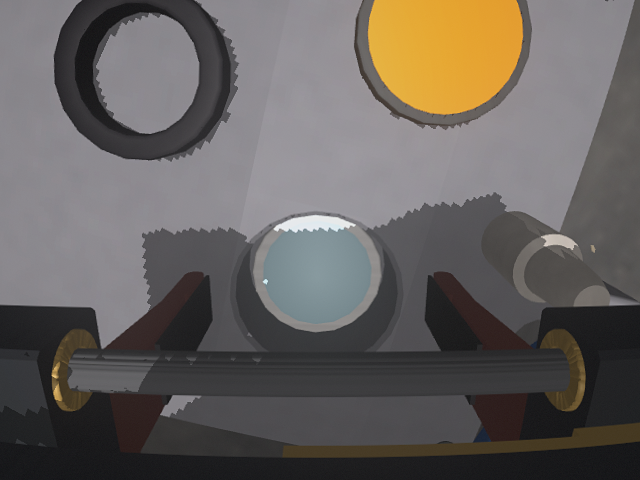

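>>> apply_moves(deltas="10 -8 -30 0 0 0 1;40 -28 -40 0 0 0 1;75 -53 -40 0 0 0 1;88 -62 -35 0 0 0 1;88 -62 -15 0 0 0 1;88 -62 -3 0 0 0 1;88 -62 0.5 0 0 0 1;88 -62 0.5 0 0 0 1;88 -62 0.5 0 0 0 1")

```text
time_s: 8.9
ee_pos: [366.4, 310.2, 63.7]
orientation: [0.501, 0.865, 0.001, 0.001]
force: [1.1, -0.5, 0.8]
width: 88.0
```

```bash
python3 - <<'E'
from h import *
s=read_state(); print(s["ee_pos"],s["force"],s["width"],s["time_s"]); delta([366.3,310,63.4],30)
p=snapshot("wrist"); cv2.imwrite("pics/w6.png",p["img"])
E
```

```text
[366.43314122 310.24449278  63.67179442] [ 1.1282801  -0.51752177  0.76111327] 88.03844880694975 8.9
[-0.1 -0.2  0.3] [ 0.0023  0.0018 -0.0029]
```

View pics/w6.png

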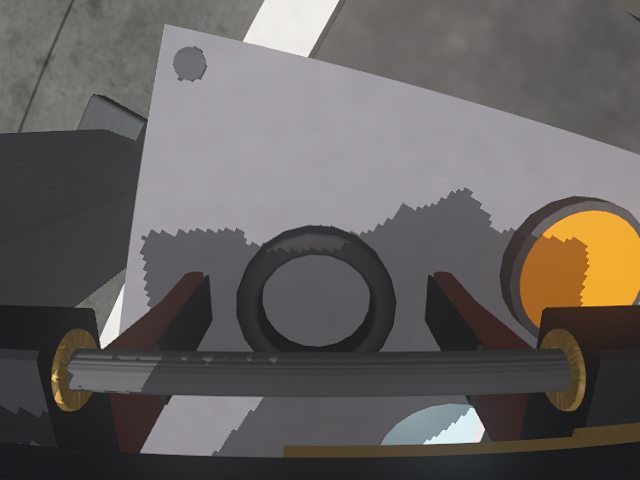

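>>> apply_moves(deltas="0 0 -0.5 0 0 0 0.65;0 0 -0.5 0 0 0 0.65;0 0 -0.5 0 0 0 0.65;0 0 -0.5 0 0 0 0.65;0 0 -0.5 0 0 0 0.65")

```text
time_s: 9.45
ee_pos: [366.5, 310.3, 64.5]
orientation: [0.501, 0.865, 0.001, 0.002]
force: [-0.1, -1.8, 2.2]
width: 62.8
```

```bash
python3 - <<'E'
from h import *
s=read_state(); print(s["ee_pos"],s["force"],s["width"],s["time_s"]); delta([463.4,265.3,64.2],30)
p=snapshot("wrist"); cv2.imwrite("pics/w7.png",p["img"])
from scipy.optimize import least_squares
for r in trace(p,"spacer")[:1]:
    m=r["mask"].astype(np.uint8); c=max(cv2.findContours(m,0,1)[0],key=cv2.contourArea)
    pts=np.array([atz(p,q[0],64,s)[:2] for q in c if q[0][1]<300],np.float32)
    f=least_squares(lambda v:np.hypot(pts[:,0]-v[0],pts[:,1]-v[1])-31,[366,310]); print(f.x,f.cost/len(pts)); delta(list(s["ee_pos"][:2]+np.array([463.4,265.3])-f.x)+[64.2],30)
E
```

```text
[366.54022524 310.28520479  64.45138563] [-0.10897098 -1.77587398  2.21344092] 62.78791398501253 9.45
[-87.2  61.6   0.6] [ 0.0028  0.0019 -0.003 ]
[366.40046665 312.00037927] 0.22094139005520166
[-88.7  60.9   0.6] [ 0.0028  0.002  -0.0029]
```

>>> apply_moves(deltas="0 0 0 0 0 0 0.65;-7 5 0 0 0 0 0.65;-17 12 0 0 0 0 0.65;-27 19 0 0 0 0 0.65;-37 26 0 0 0 0 0.65;-47 33 0 0 0 0 0.65;-57 40 0 0 0 0 0.65;-67 47 0 0 0 0 0.65;-76 53.5 0 0 0 0 0.65;-83 58.5 0 0 0 0 0.65;-87.5 61.6 0 0 0 0 0.65;-87.5 61.6 0 0 0 0 0.65")

```text
time_s: 10.75
ee_pos: [464.1, 264.6, 64.7]
orientation: [0.502, 0.865, 0.001, 0.002]
force: [-0.4, 0.3, -1.3]
width: 62.6
```

```bash
python3 - <<'E'
from h import *
s=read_state(); print(s["ee_pos"],s["force"],s["width"],s["time_s"]); delta([463.4,265.3,64.2],30)
p=snapshot("wrist"); cv2.imwrite("pics/w8.png",p["img"])
E
```

```text
[464.14031685 264.61853693  64.69894716] [-0.41126304  0.28740771 -1.28913945] 62.62172418500972 10.75
[ 1.  -0.3  0.5] [ 0.0028  0.002  -0.0039]
```

View pics/w8.png

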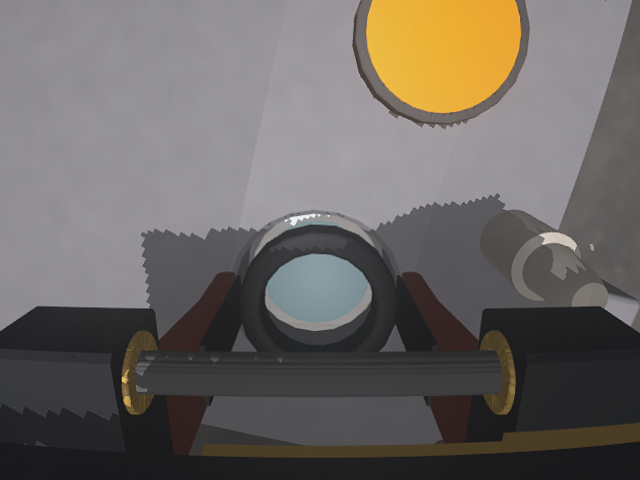

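Spacer held over the bore, concentric within about 1 mm. Release with a small correction.

>>> apply_moves(deltas="0.6 0 0 0 0 0 0.65;0.6 0 0 0 0 0 1;0.6 0 0 0 0 0 1;0.6 0 0 0 0 0 1;0.6 0 0 0 0 0 1;0.6 0 0 0 0 0 1")

```text
time_s: 11.4
ee_pos: [463.2, 265.5, 64.8]
orientation: [0.501, 0.865, 0.001, 0.001]
force: [-0.3, -0.5, -0.8]
width: 87.8
```

```bash
python3 - <<'E'
from h import *
s=read_state(); print(s["ee_pos"],s["force"],s["width"],s["time_s"]); delta([452.5,373.3,63.7],30)
p=snapshot("wrist"); cv2.imwrite("pics/w9.png",p["img"])
E
```

```text
[463.20652058 265.54105532  64.75843602] [-0.25560381 -0.53346786 -0.79875767] 87.84812188891921 11.4
[98.8 44.3  1. ] [ 0.0027  0.0018 -0.0031]
```

View pics/w9.png

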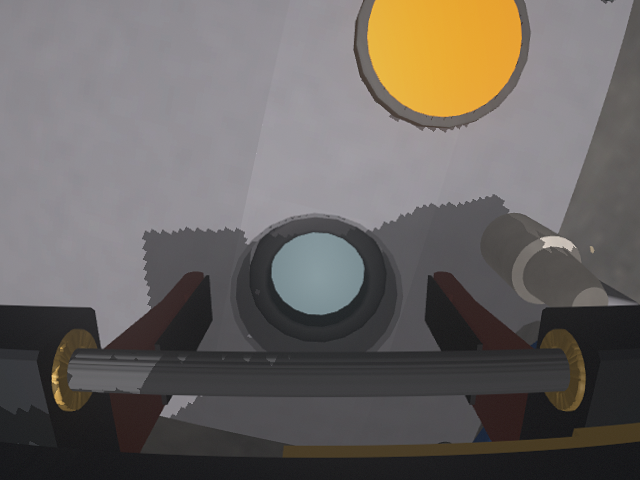

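>>> apply_moves(deltas="0 0 -40 0 0 -0.13 1;0 0 -75 0 0 -0.26 1;20 10 -80 0 0 -0.39 1;45 20 -80 0 0 -0.52 1;70 32 -80 0 0 -0.65 1;90 42 -80 0 0 -0.78 1;99 44 -80 0 0 -0.91 1;99 44 -80 0 0 -1.04 1;99 44 -80 0 0 -1.05 1;99 44 -80 0 0 -1.05 1")

```text
time_s: 12.45
ee_pos: [452.0, 373.0, 144.4]
orientation: [0.002, 1.0, -0.0, 0.001]
force: [1.0, -0.5, -0.1]
width: 87.6
```

```bash
python3 - <<'E'
from h import *
s=read_state(); print(s["ee_pos"],s["joints"],s["force"],s["width"],s["time_s"]); delta([452.5,373.3,63.7],90)
p=snapshot("wrist"); cv2.imwrite("pics/w10.png",p["img"])
from scipy.optimize import least_squares
for r in trace(p,"filter")[:1]:
    m=r["mask"].astype(np.uint8); c=max(cv2.findContours(m,0,1)[0],key=cv2.contourArea)
    pts=np.array([atz(p,q[0],61,s)[:2] for q in c if q[0][1]<300],np.float32)
    f=least_squares(lambda v:np.hypot(pts[:,0]-v[0],pts[:,1]-v[1])-31,[452,373]); print(f.x,f.cost/len(pts))
E
```

```text
[451.97633717 373.00826518 144.4373372 ] [-0.08305808  0.64509315 -0.99562294  1.74472419  0.60752471  1.09190699
  0.28531645] [ 0.992979   -0.51315506 -0.07042219] 87.64876099203676 12.45
[-0.3  0.3 80.7] [-0.0004  0.0027 -0.0039]
[451.94535165 373.56926052] 0.08525436653629727
```

View pics/w10.png

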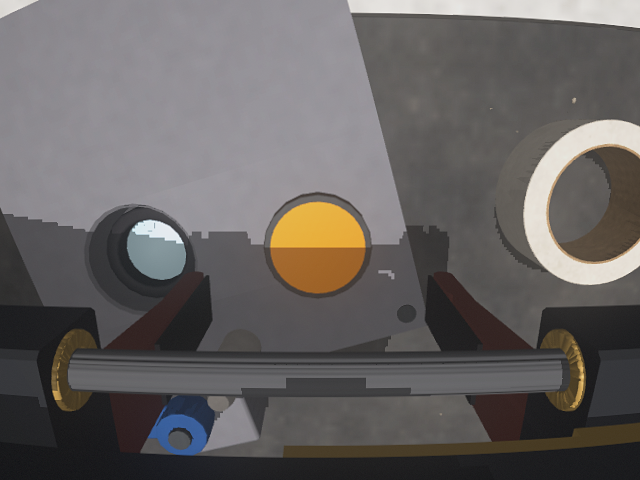

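>>> apply_moves(deltas="0 0.3 40 0 0 0 1;0 0.3 65 0 0 0 1;0 0.3 77 0 0 0 1;0 0.3 80.5 0 0 0 1;0 0.3 80.5 0 0 0 1;0 0.3 80.5 0 0 0 0.65;0 0.3 80.5 0 0 0 0.65;0 0.3 80.5 0 0 0 0.65;0 0.3 80.5 0 0 0 0.65;0 0.3 80.5 0 0 0 0.65;0 0.3 80.5 0 0 0 0.65")

```text
time_s: 13.65
ee_pos: [452.7, 373.3, 64.7]
orientation: [0.002, 1.0, -0.0, 0.002]
force: [-0.1, -1.3, 5.6]
width: 60.5
```

```bash
python3 - <<'E'
from h import *
s=read_state(); print(s["ee_pos"],s["force"],s["width"],s["time_s"]); delta([463.4,265.3,64.2],90)
p=snapshot("wrist"); cv2.imwrite("pics/w11.png",p["img"])
E
```

```text
[452.67488331 373.28307486  64.68290281] [-0.12992238 -1.32387926  5.63241891] 60.47167448680871 13.65
[ -11.2 -107.9    0.6] [-0.0003  0.004  -0.004 ]
```

View pics/w11.png

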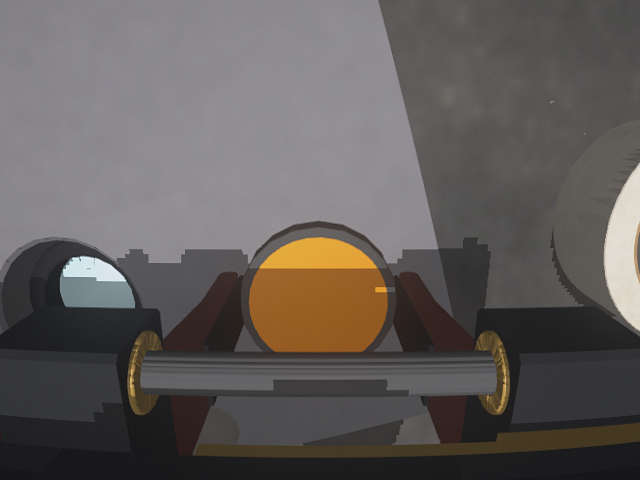

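>>> apply_moves(deltas="-0.6 -6 0 0 0 0 0.65;-1.6 -16 0 0 0 0 0.65;-2.7 -27 0 0 0 0 0.65;-3.9 -39 0 0 0 0 0.65;-5.1 -51 0 0 0 0 0.65;-6.3 -63 0 0 0 0 0.65;-7.5 -75 0 0 0 0 0.65;-8.7 -87 0 0 0 0 0.65;-9.8 -97 0 0 0 0 0.65;-10.5 -104 0 0 0 0 0.65;-11 -107.9 0 0 0 0 0.65;-11 -107.9 0 0 0 0 0.65")

```text
time_s: 14.9
ee_pos: [463.2, 264.3, 64.4]
orientation: [0.002, 1.0, -0.001, 0.002]
force: [1.0, -0.3, -0.4]
width: 60.4
```

```bash
python3 - <<'E'
from h import *
s=read_state(); print(s["ee_pos"],s["force"],s["width"],s["time_s"]); delta([463.4,265.3,64.2],90)
p=snapshot("wrist"); cv2.imwrite("pics/w12.png",p["img"])
E
```

```text
[463.23842382 264.29589445  64.41676147] [ 1.01712736 -0.30169289 -0.40246874] 60.40521493102898 14.9
[-0.2  1.   0.2] [-0.0013  0.0035 -0.0049]
```

View pics/w12.png

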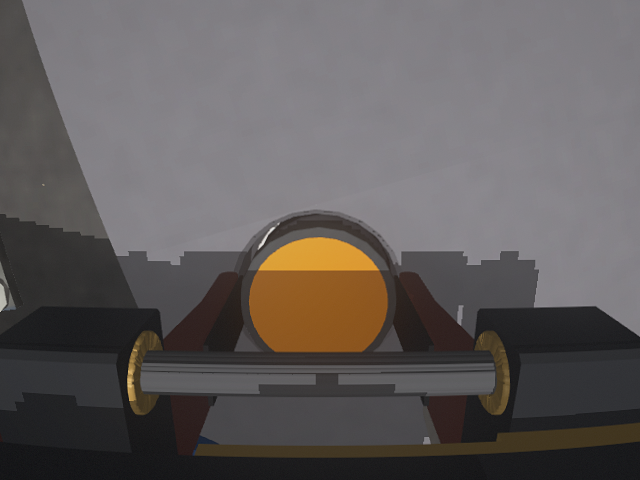

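>>> apply_moves(deltas="0 0.6 0 0 0 0 0.65;0 0.6 0 0 0 0 1;0 0.6 0 0 0 0 1;0 0.6 0 0 0 0 1;0 0.6 0 0 0 0 1;0 0.6 0 0 0 0 1;0 0.6 -40 0 0 0 1;0 0.6 -80 0 0 0 1;0 0.6 -100 0 0 0 1;0 0.6 -100 0 0 0 0;0 0.6 -100 0 0 0 0")

```text
time_s: 16.05
ee_pos: [462.9, 265.3, 164.4]
orientation: [0.002, 1.0, -0.001, 0.002]
force: [0.3, -0.6, -0.3]
width: 75.2
```

```bash
python3 - <<'E'
from h import *
np.set_printoptions(precision=1,suppress=True)
s=read_state(); print(s["ee_pos"],s["force"],s["width"],s["time_s"])
p=snapshot("wrist"); cv2.imwrite("pics/w13.png",p["img"])
q=snapshot("scene"); cv2.imwrite("pics/s13.png",q["img"][140:400,180:500])
for r in trace(p,"filter")[:1]:
    m=r["mask"].astype(np.uint8); c=max(cv2.findContours(m,0,1)[0],key=cv2.contourArea)
    pts=np.array([atz(p,x[0],47,s)[:2] for x in c],np.float32); print(cv2.minEnclosingCircle(pts),cv2.fitEllipse(pts))
E
```

```text
[462.9 265.3 164.4] [ 0.3 -0.6 -0.3] 75.2014594699645 16.05
((462.4339599609375, 267.0565185546875), 31.306001663208008) ((462.28369140625, 267.26702880859375), (61.14173889160156, 61.754886627197266), 89.84517669677734)
```

View pics/w13.png

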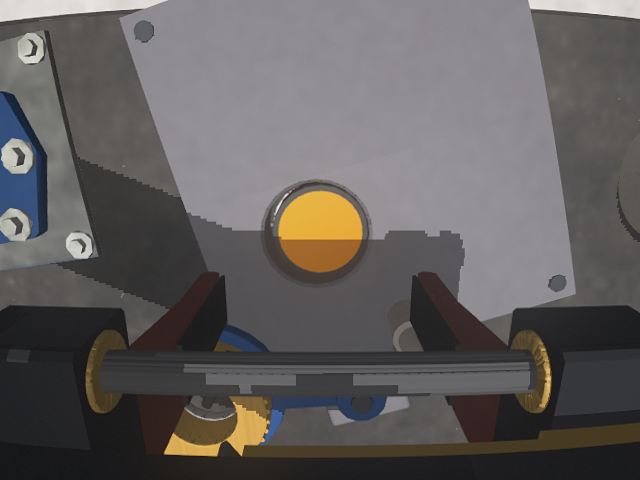

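View pics/s13.png

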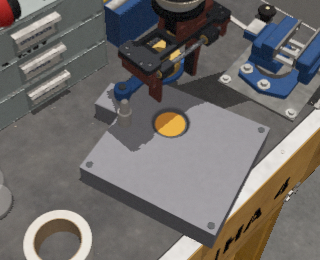

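>>> apply_moves(deltas="-30 -20 0 0 0 0 0;-65 -44 0 0 0 0 0;-95 -64 0 0 0 0 0;-107.6 -72.3 0 0 0 0 0;-107.6 -72.3 0 0 0 0 0;-107.6 -72.3 0 0 0 0 0;-107.6 -72.3 0 0 0 0 0;-107.6 -72.3 0 0 0 0 0;-107.6 -72.3 10 0 0 0 0;-107.6 -72.3 20 0 0 0 0;-107.6 -72.3 20 0 0 0 0")

```text
time_s: 17.3
ee_pos: [568.6, 191.7, 141.7]
orientation: [0.002, 1.0, -0.001, -0.0]
force: [-0.7, -0.1, -0.9]
width: 0.3
```

```bash
python3 - <<'E'
from h import *
np.set_printoptions(precision=1,suppress=True)
s=read_state(); print(s["ee_pos"],s["force"],s["width"],s["time_s"]); delta([570.5,193,120],90)
p=snapshot("wrist"); cv2.imwrite("pics/w14.png",p["img"])
q=snapshot("scene"); cv2.imwrite("pics/s14.png",cv2.resize(q["img"][120:320,220:460],None,fx=3,fy=3))
q=snapshot("top"); cv2.imwrite("pics/t14.png",cv2.resize(q["img"][150:350,250:450],None,fx=3,fy=3))
E
```

```text
[568.6 191.7 141.7] [-0.7 -0.1 -0.9] 0.3065777108780188 17.3
[-1.9  1.4 21.7] [-0. -0. -0.]
```

View pics/w14.png

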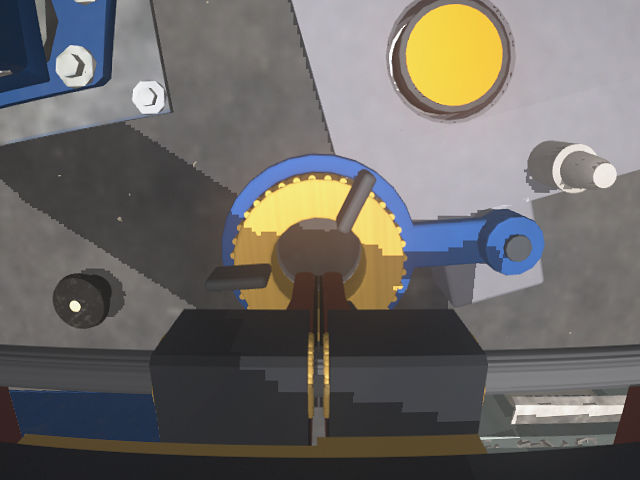

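View pics/s14.png

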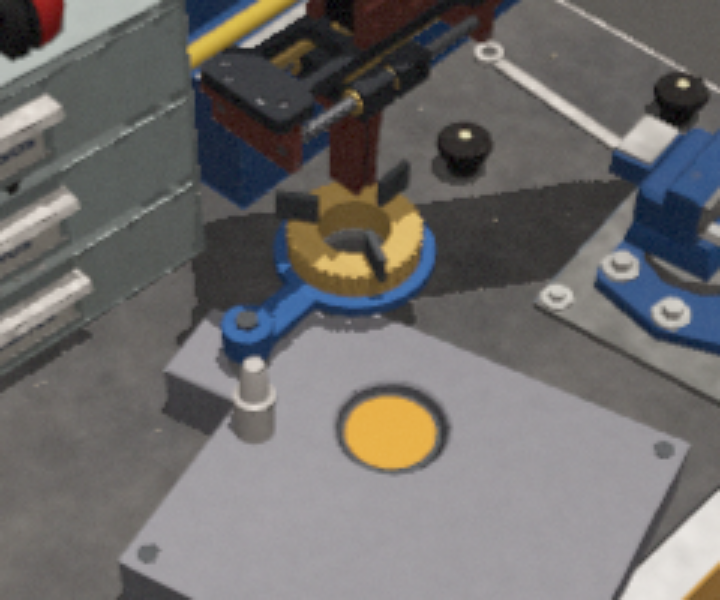

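```bash
python3 - <<'E'
from h import *
np.set_printoptions(precision=1,suppress=True)
s=read_state(); p=snapshot("wrist"); im=p["img"].copy()
a=np.linspace(0,2*np.pi,120)
def dr(c,z,r,col):
    u=proj(p,np.c_[c[0]+r*np.cos(a),c[1]+r*np.sin(a),0*a+z],s); cv2.polylines(im,[np.round(u).astype(int)],True,col,1)
for c,col in [((570.5,193),(0,255,0))]:
    dr(c,94,42,col);dr(c,94,23,col);dr(c,76,52,(255,0,255))
dr((559,294.5),92,16,(0,0,255)); dr((557,294),92,16,(255,255,0))
dr((463.4,265.3),50,34,(0,0,255)); dr((520.5,327),50,12.5,(255,0,0))
cv2.imwrite("pics/w15.png",im)
q=snapshot("wrist")
for k in ["ring_top","yoke_pivot","ring_wing","presser"]:
    for r in landmark_of(q,k)[:3]: print(k,r, atz(q,r["location"],dict(ring_top=94,yoke_pivot=50,ring_wing=104,presser=68)[k],s))
E
```

```text
ring_top {'location': [448.8, 55.9], 'confidence': 0.69} [471.  252.2  94. ]
yoke_pivot {'location': [483.1, 224.6], 'confidence': 0.76} [559.2 291.4  50. ]
ring_wing {'location': [242.6, 275.2], 'confidence': 0.87} [571.  157.2 104. ]
```

View pics/w15.png

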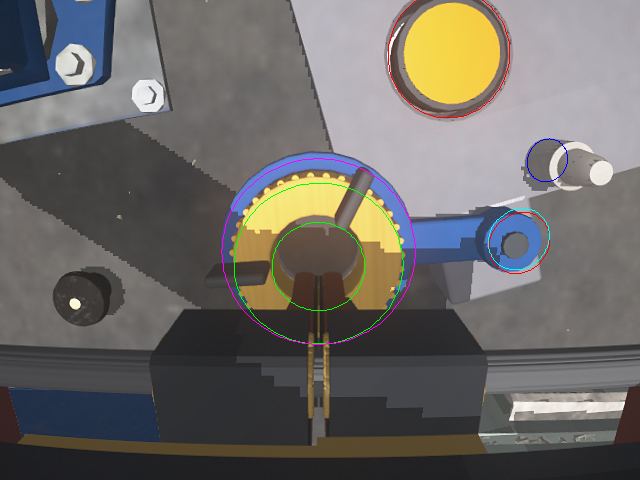

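>>> apply_moves(deltas="0.6 1.8 10 0 0 0 0;0.6 1.8 25 0 0 0 0;0.6 1.8 38 0 0 0 0;0.6 1.8 47 0 0 0 0;0.6 1.8 49 0 0 0 0")

```text
time_s: 18.25
ee_pos: [568.4, 193.6, 92.9]
orientation: [0.002, 1.0, -0.001, -0.0]
force: [0.9, -0.6, 0.8]
width: 0.3
```

```bash
python3 - <<'E'
from h import *
np.set_printoptions(precision=1,suppress=True)
s=read_state(); print(s["ee_pos"],s["force"],s["ft_torque"],s["joints"],s["time_s"])
q=snapshot("scene"); cv2.imwrite("pics/s16.png",cv2.resize(q["img"][120:320,220:460],None,fx=3,fy=3))
pv=np.array([557,294.]); M=R.from_quat(s["orientation"]).as_matrix()
r0=s["ee_pos"][:2]-pv; print(r0)
for d in range(10,91,10):
    t=-np.radians(d); r=np.array([[np.cos(t),-np.sin(t)],[np.sin(t),np.cos(t)]])@r0
    print(d,M.T@np.r_[r-r0,0],pv+r)
E
```

```text
[568.4 193.6  92.9] [ 0.9 -0.6  0.8] [ 0.1 -0.2  0. ] [ 0.2  0.7 -0.9  1.7  0.7  1.   0.6] 18.25
[  11.4 -100.4]
10 [17.6 -0.5  0. ] [550.8 193.1]
20 [35.  2.  0.] [533.4 195.7]
30 [51.8  7.5 -0. ] [516.7 201.3]
40 [67.3 15.9 -0. ] [501.2 209.7]
50 [81.1 26.8 -0. ] [487.4 220.7]
60 [92.8 39.9 -0.1] [475.8 233.9]
70 [102.1  54.9  -0.1] [466.6 248.9]
80 [108.6  71.3  -0.1] [460.1 265.3]
90 [112.2  88.5  -0.2] [456.6 282.6]
```

View pics/s16.png

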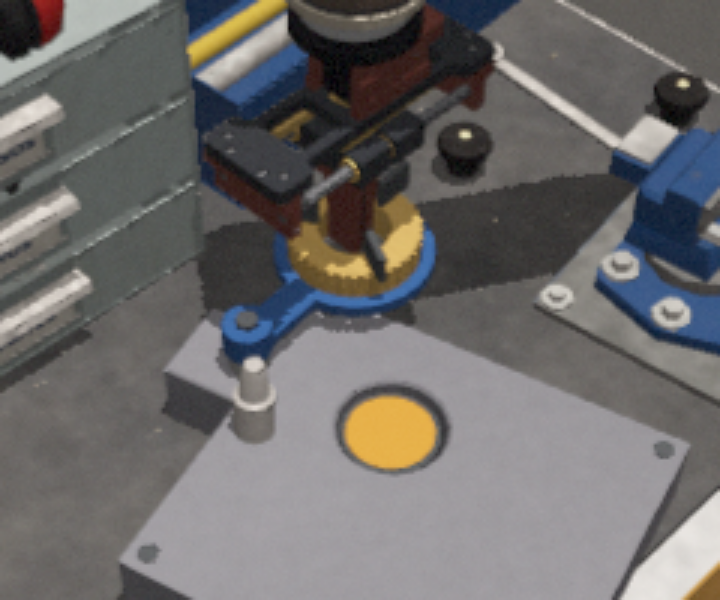

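>>> apply_moves(deltas="9 -0.5 0 0 0 0 0;17.6 -0.5 0 0 0 0 0;26.4 0.5 0 0 0 0 0;35 2 0 0 0 0 0;43.5 4.5 0 0 0 0 0;51.8 7.5 0 0 0 0 0;59.7 11.4 0 0 0 0 0;67.3 15.9 0 0 0 0 0;74.4 21.1 0 0 0 0 0;81.1 26.8 0 0 0 0 0;87.2 33.1 0 0 0 0 0;92.8 39.9 0 0 0 0 0")

```text
time_s: 19.5
ee_pos: [479.1, 233.9, 94.8]
orientation: [0.003, 1.0, -0.001, 0.004]
force: [12.7, -2.4, 0.7]
width: 0.6
```

```bash
python3 - <<'E'
from h import *
np.set_printoptions(precision=1,suppress=True)
s=read_state(); print(s["ee_pos"],s["force"],s["ft_torque"],s["joints"],s["time_s"])
q=snapshot("scene"); cv2.imwrite("pics/s17.png",cv2.resize(q["img"][120:320,220:460],None,fx=3,fy=3))
p=snapshot("wrist"); cv2.imwrite("pics/w17.png",p["img"])
r0=np.array([11.4,-100.4]);pv=np.array([557,294.]); M=R.from_quat(s["orientation"]).as_matrix()
for d in range(60,95,5):
    t=-np.radians(d); r=np.array([[np.cos(t),-np.sin(t)],[np.sin(t),np.cos(t)]])@r0
    print(d,M.T@np.r_[pv+r-s["ee_pos"][:2],92-s["ee_pos"][2]],pv+r)
E
```

```text
[479.1 233.9  94.8] [12.7 -2.4  0.7] [-0.4 -3.  -0. ] [ 0.2  0.6 -1.   1.9  0.7  1.   0.4] 19.5
60 [ 3.4 -0.   2.8] [475.8 233.9]
65 [8.3 7.2 2.7] [470.8 241.2]
70 [12.7 14.9  2.7] [466.6 248.9]
75 [16.3 23.   2.7] [463. 257.]
80 [19.2 31.3  2.6] [460.1 265.3]
85 [21.4 39.8  2.6] [458.  273.9]
90 [22.8 48.5  2.6] [456.6 282.6]
```

View pics/s17.png

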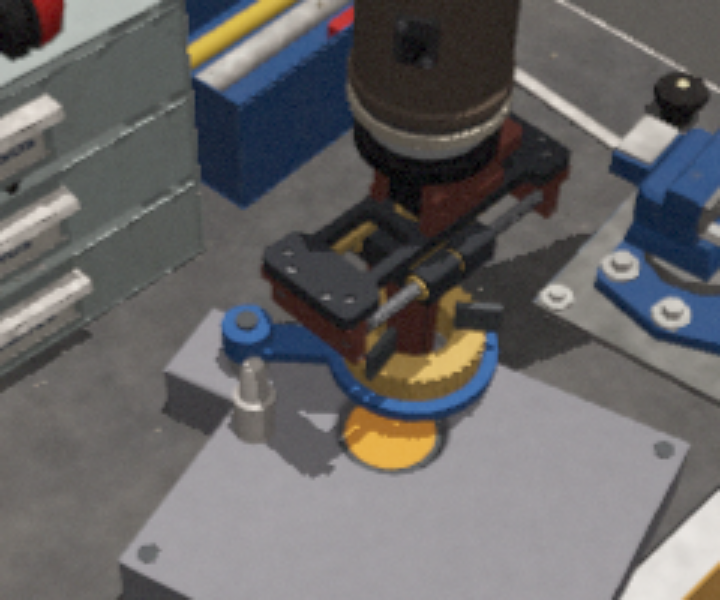

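View pics/w17.png

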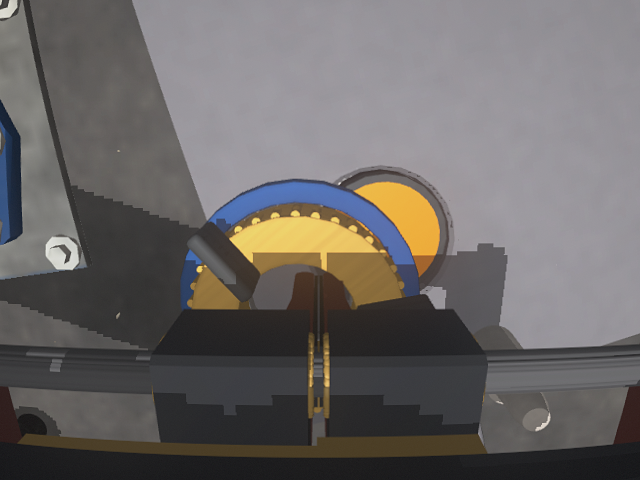

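>>> apply_moves(deltas="5 4 2 0 0 0 0;8.3 7.2 2 0 0 0 0;10.5 11 2 0 0 0 0;12.7 14.9 2 0 0 0 0;14.5 19 2 0 0 0 0;16.3 23 2 0 0 0 0;17.8 27 2 0 0 0 0;19.2 31.3 2 0 0 0 0;19.2 31.3 2 0 0 0 0")

```text
time_s: 20.5
ee_pos: [462.3, 264.6, 93.9]
orientation: [0.003, 1.0, -0.002, 0.006]
force: [13.9, -3.6, 0.5]
width: 0.3
```

```bash
python3 - <<'E'
from h import *
np.set_printoptions(precision=1,suppress=True)
s=read_state(); print(s["ee_pos"],s["force"],s["ft_torque"],s["joints"],s["time_s"])
p=snapshot("wrist"); cv2.imwrite("pics/w18.png",p["img"])
r0=np.array([11.4,-100.4]);pv=np.array([557,294.]); M=R.from_quat(s["orientation"]).as_matrix()
for d in range(75,95,5):
    t=-np.radians(d); r=np.array([[np.cos(t),-np.sin(t)],[np.sin(t),np.cos(t)]])@r0
    print(d,M.T@np.r_[pv+r-s["ee_pos"][:2],92-s["ee_pos"][2]],pv+r)
E
```

```text
[462.3 264.6  93.9] [13.9 -3.6  0.5] [-0.8 -3.3 -0.1] [ 0.1  0.6 -1.   1.9  0.7  0.9  0.4] 20.5
75 [-0.7 -7.5  1.9] [463. 257.]
80 [2.2 0.8 1.9] [460.1 265.3]
85 [4.4 9.3 1.8] [458.  273.9]
90 [ 5.8 18.   1.8] [456.6 282.6]
```

View pics/w18.png

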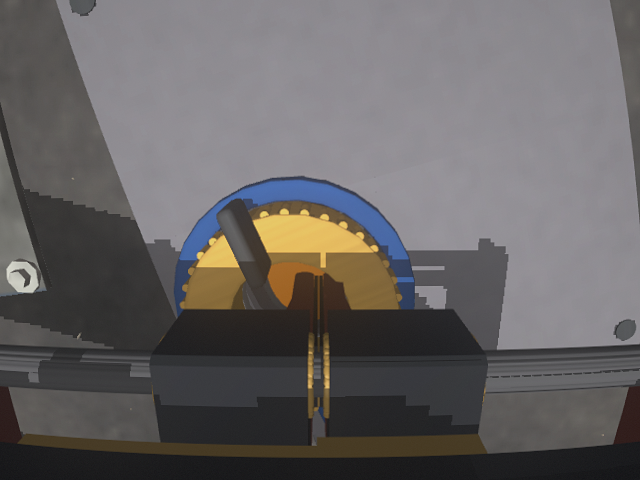

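>>> apply_moves(deltas="-2 3 1 0 0 0 0;-2 6 1 0 0 0 0;-1 8 1 0 0 0 0;-1 10 1 0 0 0 0;-1 10 1 0 0 0 0")

```text
time_s: 21.05
ee_pos: [463.6, 271.9, 93.4]
orientation: [0.004, 1.0, -0.004, 0.007]
force: [2.6, -10.0, 8.6]
width: 0.3
```

```bash
python3 - <<'E'
from h import *
np.set_printoptions(precision=1,suppress=True)
s=read_state(); print(s["ee_pos"],s["force"],s["ft_torque"],s["time_s"])
p=snapshot("wrist"); im=p["img"]
a=np.linspace(0,2*np.pi,120)
for c,z,r in [((463.4,265.3),94,42),((463.4,265.3),76,52)]:
    u=proj(p,np.c_[c[0]+r*np.cos(a),c[1]+r*np.sin(a),0*a+z],s); cv2.polylines(im,[np.round(u).astype(int)],True,(0,255,0),1)
cv2.imwrite("pics/w19.png",im)
E
```

```text
[463.6 271.9  93.4] [  2.6 -10.    8.6] [-1.7 -0.7 -0.1] 21.05
```

View pics/w19.png

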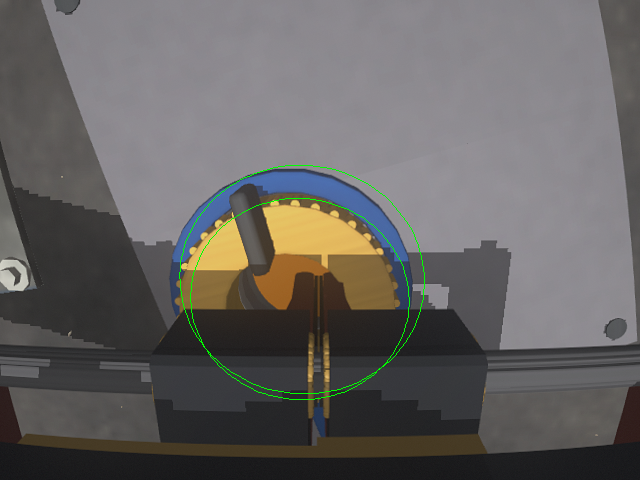

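>>> apply_moves(deltas="0 4 1 0 0 0 0;0 6 1 0 0 0 0;0 8 1 0 0 0 0;0 9 1 0 0 0 0;0 9 1 0 0 0 0")

```text
time_s: 21.6
ee_pos: [463.1, 276.2, 92.7]
orientation: [0.005, 1.0, -0.009, 0.006]
force: [-1.2, -15.6, 15.3]
width: 0.6
```

```bash
python3 - <<'E'
from h import *
np.set_printoptions(precision=1,suppress=True)
s=read_state(); print(s["ee_pos"],s["force"],s["ft_torque"],s["time_s"])
p=snapshot("wrist"); im=p["img"]
a=np.linspace(0,2*np.pi,120)
for c,z,r in [((463.4,265.3),94,42),((463.4,265.3),76,52)]:
    u=proj(p,np.c_[c[0]+r*np.cos(a),c[1]+r*np.sin(a),0*a+z],s); cv2.polylines(im,[np.round(u).astype(int)],True,(0,255,0),1)
cv2.imwrite("pics/w20.png",im)
E
```

```text
[463.1 276.2  92.7] [ -1.2 -15.6  15.3] [-3.   0.  -0.2] 21.6
```

View pics/w20.png

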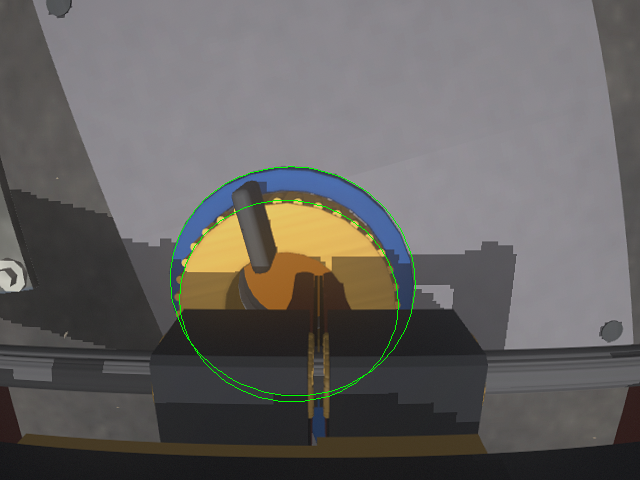

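>>> apply_moves(deltas="0 6 0 0 0 0 0;0 9 -1 0 0 0 0;0 12 -1 0 0 0 0;0 12 -1 0 0 0 0;0 12 -1 0 0 0 0")

```text
time_s: 22.15
ee_pos: [462.5, 277.0, 92.6]
orientation: [0.008, 1.0, -0.019, 0.005]
force: [-4.7, -31.4, 20.6]
width: 0.6
```

```bash
python3 - <<'E'
from h import *
np.set_printoptions(precision=1,suppress=True)
s=read_state(); print(s["ee_pos"],s["force"],s["ft_torque"],s["time_s"])
p=snapshot("wrist"); im=p["img"]
a=np.linspace(0,2*np.pi,120)
for c,z,r in [((463.4,265.3),94,42),((463.4,265.3),76,52)]:
    u=proj(p,np.c_[c[0]+r*np.cos(a),c[1]+r*np.sin(a),0*a+z],s); cv2.polylines(im,[np.round(u).astype(int)],True,(0,255,0),1)
cv2.imwrite("pics/w21.png",im)
E
```

```text
[462.5 277.   92.6] [ -4.7 -31.4  20.6] [-6.4  0.3 -0.2] 22.15
```

View pics/w21.png

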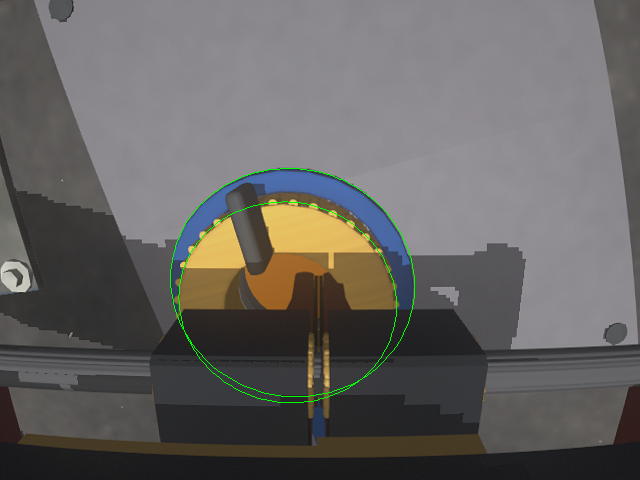

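>>> apply_moves(deltas="0 -6 0 0 0 0 0;0 -10 0 0 0 0 0;0 -10 -10 0 0 0 0;0 -10 -30 0 0 0 0;0 -10 -50 0 0 0 0;0 -10 -60 0 0 0 0;0 -10 -60 0 0 0 0")

```text
time_s: 22.9
ee_pos: [462.0, 270.7, 154.5]
orientation: [0.008, 1.0, -0.018, 0.006]
force: [-0.7, 0.1, -0.2]
width: 0.5
```

```bash
python3 - <<'E'
from h import *
np.set_printoptions(precision=2,suppress=True)
s=read_state(); print(s["ee_pos"],s["force"],s["time_s"],s["joints"]); delta([463.4,265.3,152],90)
p=snapshot("wrist"); im=p["img"]
for k in ["ring_top","ring_wing"]:
    for r in landmark_of(p,k)[:3]: print(k,r, atz(p,r["location"],dict(ring_top=94,ring_wing=104)[k],s))
a=np.linspace(0,2*np.pi,120)
for c,z,r in [((463.4,265.3),94,42),((463.4,265.3),76,52),((463.4,265.3),94,23)]:
    u=proj(p,np.c_[c[0]+r*np.cos(a),c[1]+r*np.sin(a),0*a+z],s); cv2.polylines(im,[np.round(u).astype(int)],True,(0,255,0),1)
cv2.imwrite("pics/w22.png",im)
q=snapshot("scene"); cv2.imwrite("pics/s22.png",cv2.resize(q["img"][120:320,220:460],None,fx=3,fy=3))
E
```

```text
[462.04 270.73 154.49] [-0.7   0.06 -0.22] 22.9 [ 0.11  0.56 -1.03  1.85  0.58  1.08  0.41]
[-1.4 -5.3  2.7] [-0.04  0.01 -0.02]
ring_wing {'location': [288.7, 197.0], 'confidence': 0.81} [428.38 256.1  104.  ]
```

View pics/w22.png

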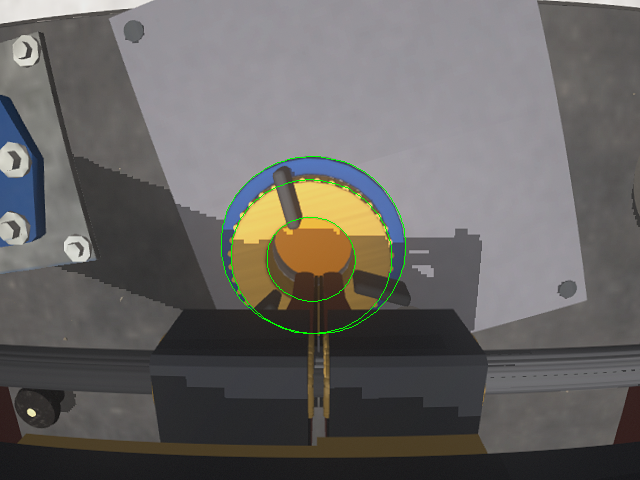

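View pics/s22.png

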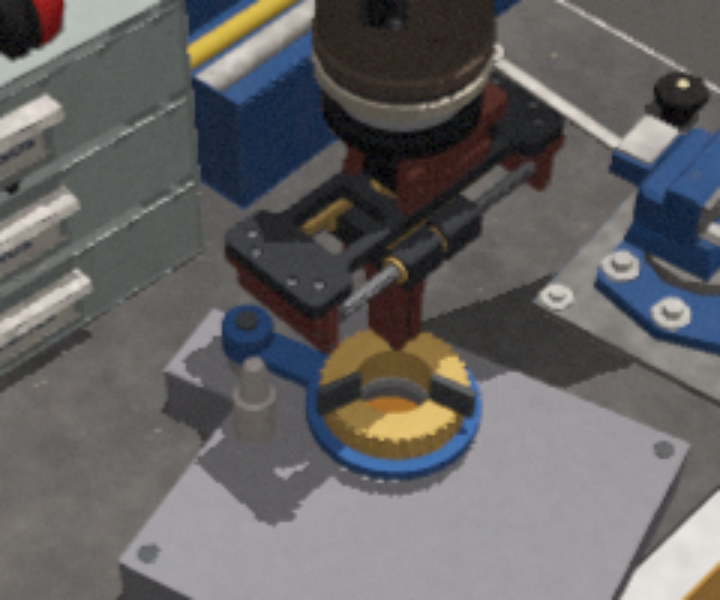

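```bash
python3 - <<'E'
from h import *
delta([453.8,229.6,150],90)
E
```

```text
[  7.  -39.4   3.5] [-0.0382  0.0092 -0.0164]
```

>>> apply_moves(deltas="3 -18 1.5 -0.02 0.005 -0.008 0;7 -39.4 3.5 -0.038 0.009 -0.016 0;7 -39.4 3.5 -0.038 0.009 -0.016 0;7 -39.4 3.5 -0.038 0.009 -0.016 0")

```text
time_s: 23.5
ee_pos: [453.8, 229.1, 149.5]
orientation: [0.001, 1.0, -0.0, -0.0]
force: [0.2, -0.7, 0.1]
width: 0.4
```

```bash
python3 - <<'E'
from h import *
np.set_printoptions(precision=2,suppress=True)
s=read_state(); print(s["ee_pos"],s["time_s"]); delta([453.8,229.6,111],90)
p=snapshot("wrist"); cv2.imwrite("pics/w23.png",p["img"])
c=np.array([463.4,265.3]);M=R.from_quat(s["orientation"]).as_matrix()
E
```

```text
[453.76 229.11 149.55] 23.5
[-0.1  0.5 38.5] [-0. -0. -0.]
```

View pics/w23.png

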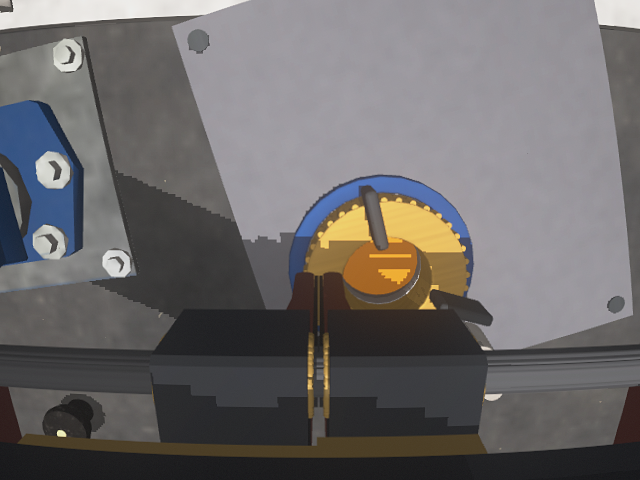

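Good clearance; descend between the wings.

>>> apply_moves(deltas="0 0.5 15 0 0 0 0;0 0.5 30 0 0 0 0;0 0.5 37 0 0 0 0;0 0.5 38.5 0 0 0 0")

```text
time_s: 23.95
ee_pos: [452.8, 230.5, 109.7]
orientation: [-0.0, 1.0, -0.0, -0.001]
force: [0.2, -0.0, 0.2]
width: 0.6
```

```bash
cat > orb.py <<'E'
from h import *
import sys
np.set_printoptions(precision=1,suppress=True)
c=np.array([463.4,265.3])
def orb(phis,rad=37):
    s=read_state();M=R.from_quat(s["orientation"]).as_matrix()
    d=s["ee_pos"][:2]-c; print(s["ee_pos"],"F",s["force"],"T",s["ft_torque"],"t",s["time_s"],"phi",np.degrees(np.arctan2(d[1],d[0]))%360,"r",np.hypot(*d))
    for ph in phis:
        a=np.radians(ph); th=max(0,np.radians(225-ph)); z=111-2*th
        w=M.T@(np.r_[c+rad*np.array([np.cos(a),np.sin(a)]),z]-s["ee_pos"])
        print("%d: %.1f %.1f %.1f"%(ph,*w))
E
python3 - <<'E'
from orb import *
orb(range(255,60,-18))
E
```

```text
[452.8 230.5 109.7] F [ 0.2 -0.   0.2] T [ 0.1 -0.1  0. ] t 23.95 phi 253.08395762270914 r 36.368730864518675
255: -1.0 -0.9 -1.3
237: 9.6 3.8 -1.3
219: 18.2 11.5 -1.0
201: 24.0 21.5 -0.4
183: 26.4 32.9 0.2
165: 25.1 44.4 0.8
147: 20.4 55.0 1.4
129: 12.7 63.6 2.1
111: 2.6 69.3 2.7
93: -8.7 71.7 3.2
75: -20.2 70.5 3.8
```

>>> apply_moves(deltas="9.6 3.8 0 0 0 0 0;18.2 11.5 0 0 0 0 0;24 21.5 0 0 0 0 0;26.4 32.9 0.2 0 0 0 0;25.1 44.4 0.8 0 0 0 0;20.4 55 1.4 0 0 0 0;12.7 63.6 2.1 0 0 0 0;12.7 63.6 2.1 0 0 0 0")

```text
time_s: 24.75
ee_pos: [441.1, 296.3, 107.7]
orientation: [-0.0, 1.0, 0.001, -0.001]
force: [-0.5, 0.1, 0.5]
width: 0.7
```

```bash
python3 - <<'E'
from orb import *
orb(range(129,-90,-18))
p=snapshot("wrist"); cv2.imwrite("pics/w24.png",p["img"])
E
```

```text
[441.1 296.3 107.7] F [-0.5  0.1  0.5] T [ 0.1 -0.1 -0. ] t 24.75 phi 125.67681702526666 r 38.15618197596568
129: 1.0 -2.2 0.0
111: -9.0 3.5 0.6
93: -20.3 5.9 1.2
75: -31.8 4.7 1.8
57: -42.4 -0.0 2.4
39: -51.0 -7.8 3.0
21: -56.8 -17.8 3.6
3: -59.2 -29.1 4.2
-15: -58.0 -40.6 4.8
-33: -53.2 -51.2 5.4
-51: -45.5 -59.8 6.1
-69: -35.5 -65.6 6.7
-87: -24.1 -68.0 7.4
```

View pics/w24.png

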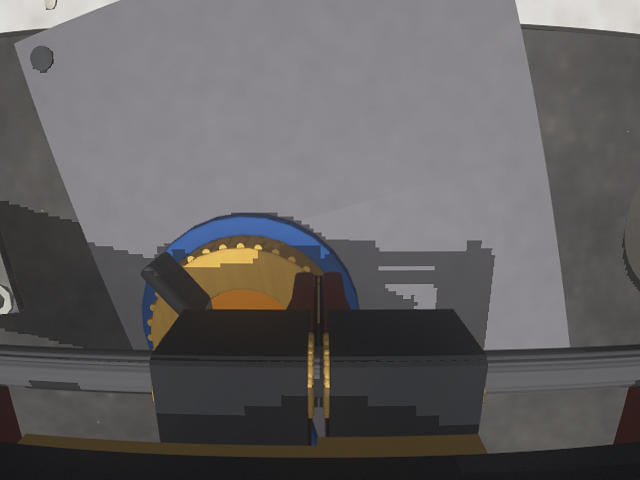

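>>> apply_moves(deltas="-9 3.5 0.6 0 0 0 0;-20.3 5.9 1.2 0 0 0 0;-31.8 4.7 1.8 0 0 0 0;-42.4 0 2.4 0 0 0 0;-51 -7.8 3 0 0 0 0;-56.8 -17.8 3.6 0 0 0 0;-59.2 -29.1 4.2 0 0 0 0;-58 -40.6 4.8 0 0 0 0;-53.2 -51.2 5.4 0 0 0 0;-45.5 -59.8 6.1 0 0 0 0;-35.5 -65.6 6.7 0 0 0 0;-35.5 -65.6 6.7 0 0 0 0")

```text
time_s: 26.0
ee_pos: [474.6, 228.4, 100.6]
orientation: [-0.0, 1.0, -0.0, -0.002]
force: [-0.3, 0.9, -0.5]
width: 0.3
```

```bash
python3 - <<'E'
from orb import *
orb(range(-69,-220,-12))
p=snapshot("wrist"); cv2.imwrite("pics/w25.png",p["img"])
q=snapshot("scene"); cv2.imwrite("pics/s25.png",cv2.resize(q["img"][120:320,220:460],None,fx=3,fy=3))
E
```

```text
[474.6 228.4 100.6] F [-0.3  0.9 -0.5] T [ 0.  -0.1  0. ] t 26.0 phi 286.83061896407094 r 38.56361187314276
-69: -2.1 2.4 -0.2
-81: 5.4 0.4 0.3
-93: 13.1 -0.0 0.7
-105: 20.7 1.2 1.2
-117: 28.0 4.0 1.6
-129: 34.4 8.2 2.0
-141: 39.9 13.7 2.5
-153: 44.1 20.2 2.9
-165: 46.9 27.4 3.3
-177: 48.1 35.0 3.7
-189: 47.7 42.7 4.1
-201: 45.6 50.2 4.5
-213: 42.1 57.1 4.9
```

View pics/w25.png

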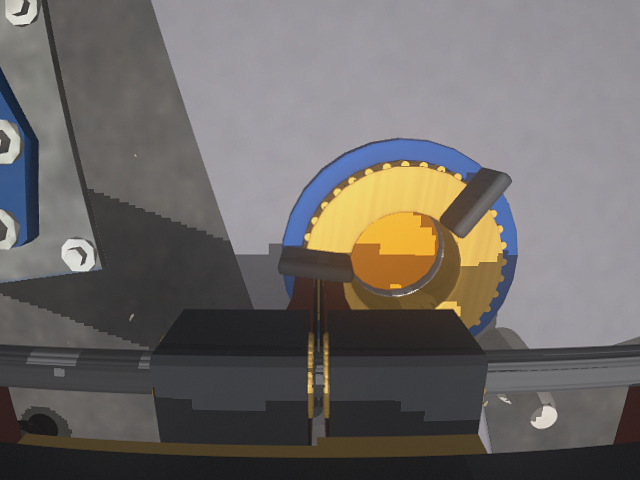

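View pics/s25.png

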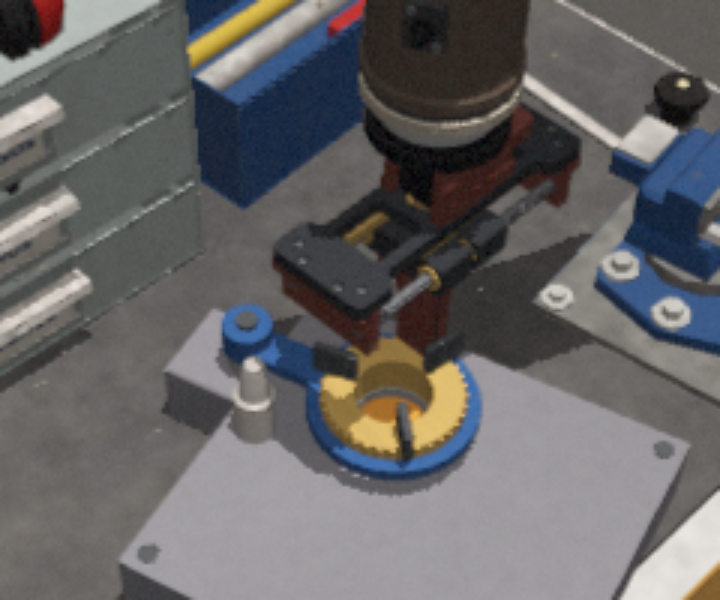

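>>> apply_moves(deltas="5.4 0.4 0 0 0 0 0;13.1 0 0.4 0 0 0 0;20.7 1.2 0.9 0 0 0 0;28 4 1.3 0 0 0 0;34.4 8.2 1.6 0 0 0 0;34.4 8.2 1.6 0 0 0 0")

```text
time_s: 26.7
ee_pos: [440.4, 237.7, 99.2]
orientation: [-0.001, 1.0, -0.001, -0.001]
force: [1.0, -2.4, -0.3]
width: 0.7
```

```bash
python3 - <<'E'
from orb import *
orb(range(-129,-220,-6))
p=snapshot("wrist"); cv2.imwrite("pics/w26.png",p["img"])
E
```

```text
[440.4 237.7  99.2] F [ 1.  -2.4 -0.3] T [-0.4 -0.4 -0. ] t 26.7 phi 230.2207469950158 r 35.93729030139613
-129: 0.3 -1.1 0.6
-135: 3.2 1.5 0.8
-141: 5.7 4.3 1.0
-147: 8.0 7.5 1.2
-153: 9.9 10.8 1.4
-159: 11.5 14.4 1.7
-165: 12.7 18.1 1.9
-171: 13.5 21.9 2.1
-177: 13.9 25.7 2.3
-183: 13.9 29.6 2.5
-189: 13.5 33.4 2.7
-195: 12.7 37.2 2.9
-201: 11.4 40.9 3.1
-207: 9.9 44.4 3.3
-213: 7.9 47.8 3.5
-219: 5.6 50.9 3.7
```

View pics/w26.png

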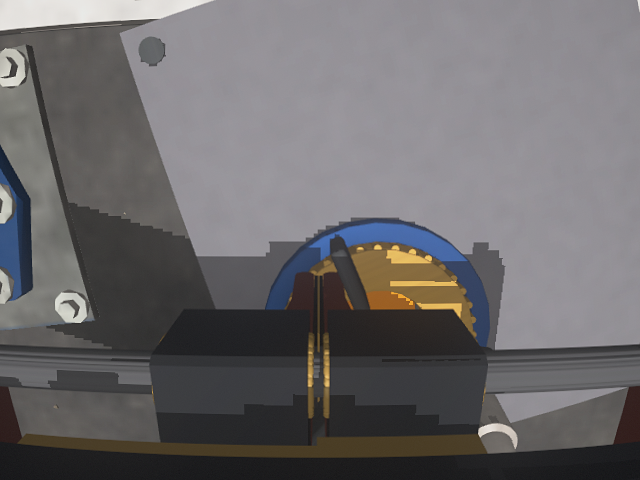

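>>> apply_moves(deltas="3.2 1.5 0.4 0 0 0 0;5.7 4.3 0.6 0 0 0 0;8 7.5 0.8 0 0 0 0;8 7.5 0.8 0 0 0 0")

```text
time_s: 27.15
ee_pos: [434.1, 243.9, 98.5]
orientation: [-0.0, 1.0, -0.001, -0.001]
force: [6.2, -5.9, 1.5]
width: 0.6
```

```bash
python3 - <<'E'
from orb import *
orb(range(-147,-220,-6))
E
```

```text
[434.1 243.9  98.5] F [ 6.2 -5.9  1.5] T [-1.  -1.6  0. ] t 27.15 phi 216.24271602788193 r 36.28114849978682
-147: 1.8 1.3 0.5
-153: 3.7 4.7 0.7
-159: 5.3 8.2 0.9
-165: 6.5 11.9 1.1
-171: 7.3 15.7 1.3
-177: 7.7 19.5 1.5
-183: 7.7 23.4 1.7
-189: 7.3 27.2 1.9
-195: 6.5 31.0 2.1
-201: 5.3 34.7 2.3
-207: 3.7 38.3 2.5
-213: 1.7 41.6 2.7
-219: -0.5 44.7 2.9
```

Force is rising (8.5 N): tightening begins. Continue gently.

>>> apply_moves(deltas="1.8 1.3 0 0 0 0 0;3.7 4.7 0.2 0 0 0 0;5.3 8.2 0.3 0 0 0 0;5.3 8.2 0.3 0 0 0 0")

```text
time_s: 27.55
ee_pos: [431.0, 249.6, 98.2]
orientation: [0.001, 1.0, -0.003, 0.001]
force: [7.5, -7.5, 2.1]
width: 0.2
```

```bash
python3 - <<'E'
from orb import *
orb(range(-147,-190,-6))
p=snapshot("wrist"); cv2.imwrite("pics/w27.png",p["img"])
E
```

```text
[431.  249.6  98.2] F [ 7.5 -7.5  2.1] T [-1.8 -1.9 -0. ] t 27.55 phi 205.8629311612787 r 35.96855187503005
-147: -1.3 -4.5 0.2
-153: 0.6 -1.1 0.4
-159: 2.2 2.4 0.6
-165: 3.4 6.1 0.8
-171: 4.2 9.9 1.0
-177: 4.6 13.8 1.2
-183: 4.6 17.6 1.3
-189: 4.2 21.5 1.5
```

View pics/w27.png

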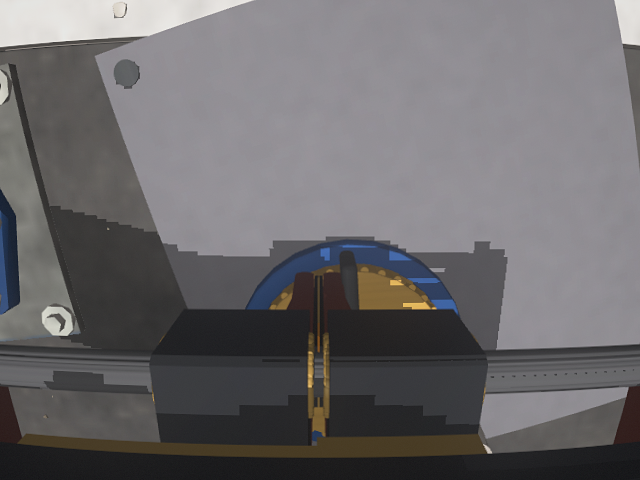

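>>> apply_moves(deltas="2.2 2.4 0 0 0 0 0;3.4 6.1 0.2 0 0 0 0;4.2 9.9 0.3 0 0 0 0;4.2 9.9 0.3 0 0 0 0;4.2 9.9 0.3 0 0 0 0")

```text
time_s: 28.1
ee_pos: [429.9, 253.8, 97.8]
orientation: [0.004, 1.0, -0.008, 0.002]
force: [9.8, -19.2, 10.4]
width: 0.5
```

```bash
python3 - <<'E'
from orb import *
orb(range(-147,-200,-6))
p=snapshot("wrist"); cv2.imwrite("pics/w28.png",p["img"])
E
```

```text
[429.9 253.8  97.8] F [  9.8 -19.2  10.4] T [-3.9 -2.2 -0.1] t 28.1 phi 199.0013922791345 r 35.47259285423661
-147: -2.6 -8.6 -0.0
-153: -0.6 -5.2 0.1
-159: 1.0 -1.7 0.2
-165: 2.2 2.0 0.4
-171: 3.1 5.7 0.5
-177: 3.5 9.6 0.7
-183: 3.5 13.5 0.8
-189: 3.1 17.3 1.0
-195: 2.4 21.1 1.1
```

View pics/w28.png

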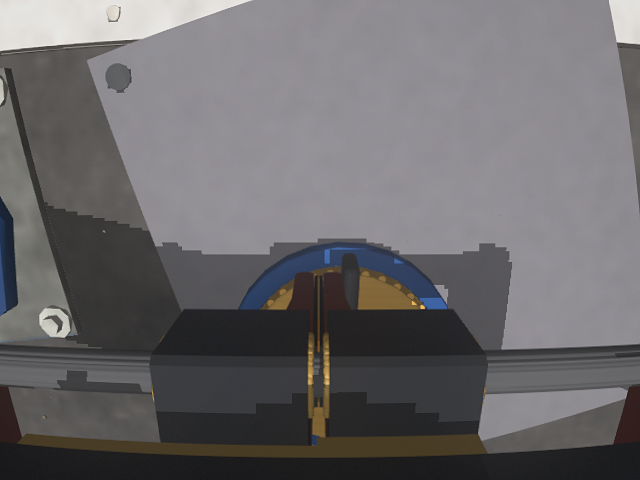

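>>> apply_moves(deltas="1 6 0 0 0 0 0;2 9 0 0 0 0 0;2 11 0 0 0 0 0;2 11 0 0 0 0 0")

```text
time_s: 28.55
ee_pos: [429.6, 256.6, 97.1]
orientation: [0.007, 1.0, -0.015, 0.002]
force: [4.8, -25.3, 17.2]
width: 0.8
```

```bash
python3 - <<'E'
from orb import *
orb([-150])
delta([429,235,150],90)
E
```

```text
[429.6 256.6  97.1] F [  4.8 -25.3  17.2] T [-5.4 -1.2 -0.2] t 28.55 phi 194.44523278298408 r 34.877448937117606
-150: -1.9 -9.8 -0.5
[  0.1 -23.2 -52.2] [-0.  0. -0.]
```

>>> apply_moves(deltas="0 6 0 0 0 0 0;0 10 0 0 0 0 0;0 14 -0.5 0 0 0 0;0 14 -0.5 0 0 0 0")

```text
time_s: 28.95
ee_pos: [430.2, 260.5, 96.1]
orientation: [0.01, 1.0, -0.025, 0.001]
force: [-0.2, -29.4, 18.6]
width: 0.2
```

```bash
python3 - <<'E'
from orb import *
orb([-150]); np.set_printoptions(precision=3,suppress=True)
print(read_state()["orientation"])
delta([429,235,150],90)
p=snapshot("wrist"); cv2.imwrite("pics/w29.png",p["img"])
E
```

```text
[430.2 260.5  96.1] F [ -0.2 -29.4  18.6] T [-6.6 -0.3 -0.3] t 28.95 phi 188.27068029497138 r 33.57143167897215
-150: -1.5 -13.7 -1.1
[ 0.01   1.    -0.025  0.001]
[  0.5 -28.1 -52.5] [-0.05   0.002 -0.02 ]
```

View pics/w29.png

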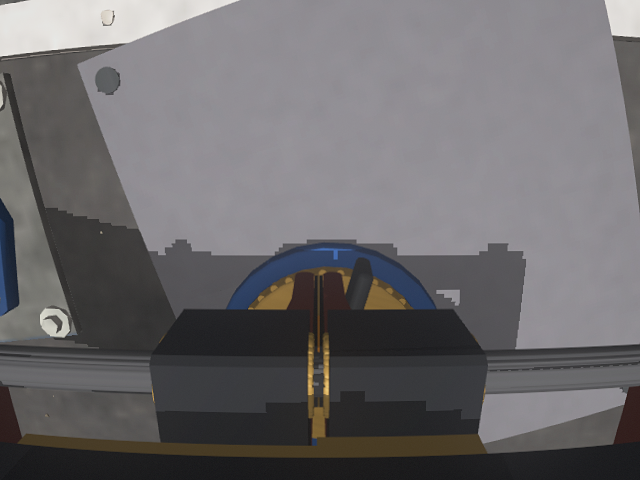

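>>> apply_moves(deltas="0 -8 0 0 0 0 0;0 -18 0 -0.02 0 -0.01 0;0 -18 -20 -0.05 0 -0.02 0;0 -20 -50 -0.05 0 -0.02 0;0 -28 -80 -0.05 0 -0.02 0;0 -28 -110 -0.05 0 -0.02 0;0 -28 -140 -0.05 0 -0.02 0;0 -28 -140 -0.05 0 -0.02 0;0 -28 -140 -0.05 0 -0.02 0")

```text
time_s: 29.9
ee_pos: [429.2, 239.7, 237.4]
orientation: [-0.0, 1.0, 0.0, 0.001]
force: [0.1, 0.4, 0.5]
width: 0.2
```

```bash
python3 - <<'E'
from h import *
np.set_printoptions(precision=2,suppress=True)
s=read_state(); print(s["ee_pos"],s["force"],s["time_s"])
p=snapshot("wrist"); im=p["img"].copy()
for k in ["ring_top","ring_wing"]:
    for r in landmark_of(p,k)[:3]: print(k,r, atz(p,r["location"],dict(ring_top=82,ring_wing=92)[k],s))
a=np.linspace(0,2*np.pi,120)
for c,z,r in [((463.4,265.3),82,42),((463.4,265.3),76,52),((463.4,265.3),82,23)]:
    u=proj(p,np.c_[c[0]+r*np.cos(a),c[1]+r*np.sin(a),0*a+z],s); cv2.polylines(im,[np.round(u).astype(int)],True,(0,255,0),1)
cv2.imwrite("pics/w30.png",im)
q=snapshot("scene"); cv2.imwrite("pics/s30.png",cv2.resize(q["img"][120:320,220:460],None,fx=3,fy=3))
E
```

```text
[429.23 239.69 237.4 ] [0.11 0.42 0.51] 29.9
ring_wing {'location': [324.6, 228.9], 'confidence': 0.69} [433.92 245.2   92.  ]
```

View pics/w30.png

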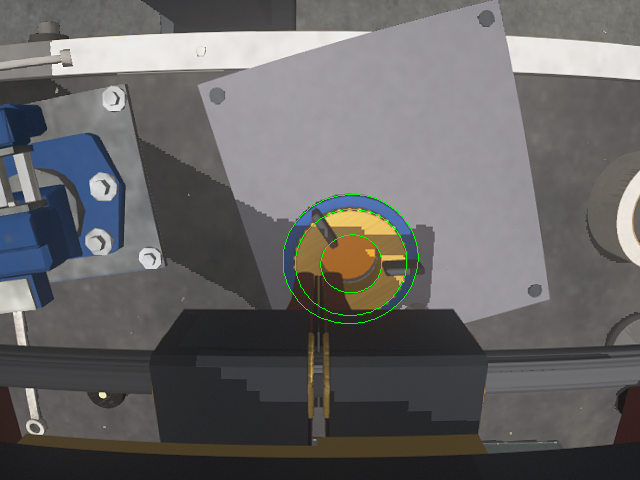

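View pics/s30.png

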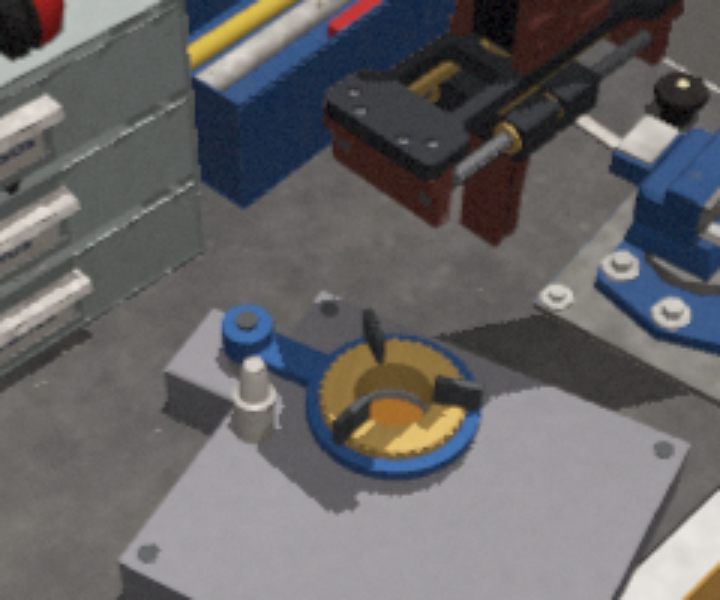

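>>> apply_moves(deltas="-30 8 0 0 0 0 0;-65 16 0 0 0 0 0;-95 25 0 0 0 0 0;-105 25 0 0 0 0 0;-105 25 0 0 0 0 0;-105 25 0 0 0 0 0")

```text
time_s: 30.7
ee_pos: [532.4, 264.4, 235.7]
orientation: [-0.001, 1.0, -0.0, -0.001]
force: [-0.2, 0.0, -0.1]
width: 0.6
```

```bash
cat > ang.py <<'E'
from h import *
def wings(p,s,theta_guess=6.1,c0=(463.4,265.3),show=None):
    # fit wing azimuth by projecting three plates; score darkness inside plate masks vs ring face
    g=cv2.cvtColor(p["img"],cv2.COLOR_BGR2HSV); sat=g[:,:,1].astype(float)
    best=None;res=[]
    for al in np.arange(0,120,1.0):
        z0=94-2*theta_guess; m=np.zeros(sat.shape,np.uint8)
        for k in range(3):
            a=np.radians(al+120*k); e=np.array([np.cos(a),np.sin(a)]);n=np.array([-e[1],e[0]])
            P=[np.r_[np.array(c0)+r*e+t*n,z] for r in(24,50) for t in(-3,3) for z in(z0+1,z0+21)]
            h=cv2.convexHull(np.round(proj(p,np.array(P),s)).astype(np.int32)); cv2.fillConvexPoly(m,h,1)
        v=sat[m>0]; res.append((np.mean(v),al))
    return sorted(res)[:5]
E
python3 - <<'E'
from ang import *
np.set_printoptions(precision=2,suppress=True)
s=read_state(); print(s["ee_pos"],s["force"],s["time_s"])
p=snapshot("wrist"); cv2.imwrite("pics/w31.png",p["img"])
print(wings(p,s))
q=snapshot("scene"); cv2.imwrite("pics/s31.png",q["img"]); print(wings(q,None))
q=snapshot("top"); cv2.imwrite("pics/t31.png",cv2.resize(q["img"][170:370,230:430],None,fx=3,fy=3)); print(wings(q,None))
E
```

```text
[532.37 264.38 235.7 ] [-0.19  0.03 -0.06] 30.7
[(np.float64(44.92988929889299), np.float64(93.0)), (np.float64(46.29910044977511), np.float64(92.0)), (np.float64(48.84927536231884), np.float64(94.0)), (np.float64(51.31670281995662), np.float64(91.0)), (np.float64(52.507246376811594), np.float64(95.0))]
[(np.float64(40.58123569794051), np.float64(95.0)), (np.float64(41.949891067538125), np.float64(96.0)), (np.float64(43.41629955947136), np.float64(93.0)), (np.float64(43.93088552915767), np.float64(97.0)), (np.float64(44.73548387096774), np.float64(94.0))]
[(np.float64(69.8695652173913), np.float64(93.0)), (np.float64(72.28795811518324), np.float64(92.0)), (np.float64(74.91623036649214), np.float64(94.0)), (np.float64(76.26633165829146), np.float64(95.0)), (np.float64(76.38265306122449), np.float64(90.0))]
```

View pics/w31.png

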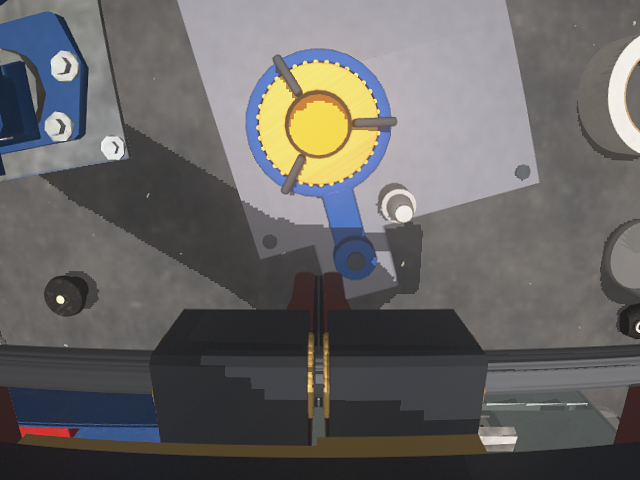

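View pics/t31.png

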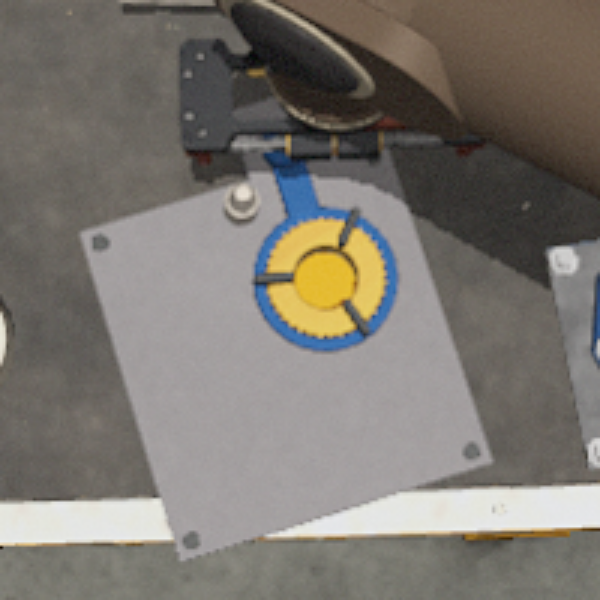

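```bash
python3 - <<'E'
from ang import *
for n in ["top","scene"]:
    q=snapshot(n); d={k:q[k] for k in q}; d["img"]=cv2.imread(f"pics/{n}0.png")
    for c in [(568,193.5),(570,194.5)]: print(n,c,[(round(float(a)),float(b)) for a,b in wings(d,None,0,c)])
E
```

```text
top (568, 193.5) [(60, 34.0), (63, 33.0), (64, 35.0), (65, 36.0), (65, 37.0)]
top (570, 194.5) [(65, 34.0), (65, 35.0), (66, 36.0), (67, 37.0), (70, 33.0)]
scene (568, 193.5) [(31, 33.0), (33, 32.0), (33, 35.0), (33, 34.0), (34, 36.0)]
scene (570, 194.5) [(35, 33.0), (35, 32.0), (36, 36.0), (36, 34.0), (36, 38.0)]
```

```bash
python3 - <<'E'
from h import *
s=read_state()
p=snapshot("wrist"); d={k:p[k] for k in p}
# measured states at the pictures
S={"w26":([440.4,237.7,99.2],[-0.001,1,-0.001,-0.001]),"w27":([431,249.6,98.2],[.001,1,-.003,.001]),"w28":([429.9,253.8,97.8],[.004,1,-.008,.002]),"w29":([430.2,260.5,96.1],[.01,1,-.025,.001])}
c0=np.array([463.4,265.3])
for n,(e,q) in S.items():
    st={"ee_pos":np.array(e),"orientation":np.array(q)/np.linalg.norm(q)}
    d["img"]=cv2.imread(f"pics/{n}.png"); im=cv2.resize(d["img"],None,fx=2,fy=2)
    for al,col in [(205,(0,0,255)),(190,(0,255,0)),(175,(255,255,255)),(160,(255,0,255))]:
        a=np.radians(al);e_=np.array([np.cos(a),np.sin(a)])
        u=proj(d,np.array([np.r_[c0+r*e_,103] for r in(30,51)]),st)*2
        cv2.line(im,tuple(int(v) for v in u[0]),tuple(int(v) for v in u[1]),col,1)
    cv2.imwrite(f"pics/{n}_a.png",im[380:640,420:900])
a=[cv2.imread(f"pics/{n}_a.png")[:, :390] for n in S]
cv2.imwrite("pics/cmp.png",np.vstack([np.hstack(a[:2]),np.hstack(a[2:])]))
E
```

```text
(no output)
```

View pics/cmp.png

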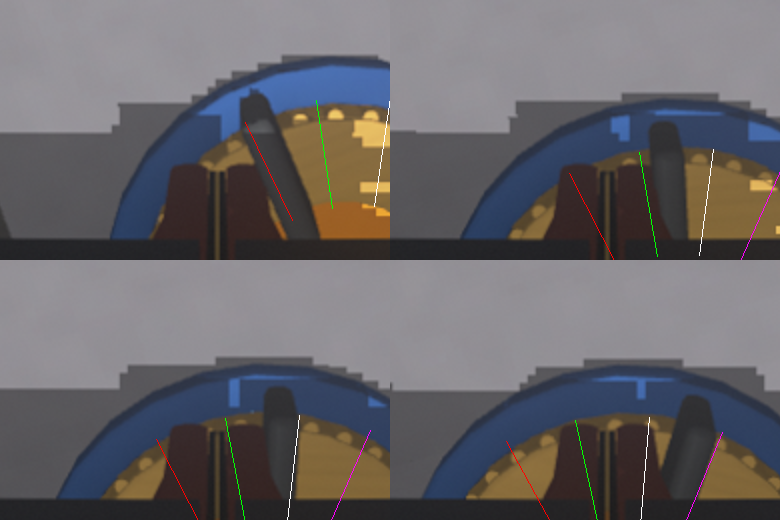

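```bash
python3 - <<'E'
from h import *
delta([460.2,228.4,150],90);delta([460.2,228.4,99],90)
E
```

```text
[ 73.3 -35.5  86.6] [-0.0006  0.0008  0.0009]
[ 73.4 -35.5 137.6] [-0.0006  0.0008  0.0009]
```

>>> apply_moves(deltas="35 -17 20 0 0 0 0;65 -32 50 0 0 0 0;73.3 -35.5 85 0 0 0 0;73.3 -35.5 95 0 0 0 0;73.3 -35.5 110 0 0 0 0;73.3 -35.5 125 0 0 0 0;73.3 -35.5 134 0 0 0 0;73.3 -35.5 137 0 0 0 0;73.3 -35.5 137 0 0 0 0")

```text
time_s: 31.9
ee_pos: [460.3, 228.8, 99.4]
orientation: [-0.001, 1.0, -0.0, 0.0]
force: [0.4, -0.1, -0.6]
width: 0.2
```

```bash
python3 - <<'E'
from orb import *
orb(range(-100,-180,-6))
E
```

```text
[460.3 228.8  99.4] F [ 0.4 -0.1 -0.6] T [ 0.1 -0.2 -0. ] t 31.9 phi 265.1829393744551 r 36.61565259616065
-100: 3.4 0.1 -0.2
-106: 7.1 0.9 -0.0
-112: 10.8 2.2 0.2
-118: 14.3 3.8 0.4
-124: 17.6 5.8 0.6
-130: 20.7 8.2 0.8
-136: 23.5 10.8 1.0
-142: 26.1 13.7 1.2
-148: 28.3 16.9 1.4
-154: 30.2 20.3 1.6
-160: 31.7 23.9 1.8
-166: 32.8 27.6 2.1
-172: 33.5 31.4 2.3
-178: 33.9 35.2 2.5
```

>>> apply_moves(deltas="7.1 0.9 0 0 0 0 0;14.3 3.8 0 0 0 0 0;17.6 5.8 0.2 0 0 0 0;20.7 8.2 0.4 0 0 0 0;20.7 8.2 0.4 0 0 0 0")

```text
time_s: 32.4
ee_pos: [440.1, 237.0, 99.5]
orientation: [-0.001, 1.0, -0.0, 0.001]
force: [2.3, -1.7, 0.9]
width: 0.7
```

```bash
python3 - <<'E'
from orb import *
orb(range(-130,-180,-6))
E
```

```text
[440.1 237.   99.5] F [ 2.3 -1.7  0.9] T [-0.2 -0.6  0. ] t 32.4 phi 230.5373060689734 r 36.661990224189104
-130: 0.5 -0.0 0.9
-136: 3.3 2.6 1.1
-142: 5.9 5.5 1.3
-148: 8.1 8.7 1.5
-154: 9.9 12.1 1.7
-160: 11.5 15.7 1.9
-166: 12.6 19.4 2.1
-172: 13.3 23.2 2.3
-178: 13.6 27.0 2.5
```

>>> apply_moves(deltas="3.3 2.6 0.2 0 0 0 0;5.9 5.5 0.4 0 0 0 0;8.1 8.7 0.5 0 0 0 0;9.9 12.1 0.6 0 0 0 0;10.7 14 0.7 0 0 0 0;10.7 14 0.7 0 0 0 0;10.7 14 0.7 0 0 0 0")

```text
time_s: 33.1
ee_pos: [431.5, 248.5, 98.9]
orientation: [0.001, 1.0, -0.002, 0.002]
force: [7.6, -7.8, 2.6]
width: 0.7
```

```bash
python3 - <<'E'
from orb import *
orb(range(-130,-180,-6))
p=snapshot("wrist"); cv2.imwrite("pics/w32.png",p["img"])
E
```

```text
[431.5 248.5  98.9] F [ 7.6 -7.8  2.6] T [-1.7 -1.8  0.1] t 33.1 phi 207.71336689783993 r 36.080334711313384
-130: -8.2 -11.6 0.3
-136: -5.3 -8.9 0.5
-142: -2.8 -6.0 0.7
-148: -0.6 -2.8 0.9
-154: 1.3 0.6 1.1
-160: 2.8 4.1 1.3
-166: 4.0 7.8 1.5
-172: 4.7 11.6 1.6
-178: 5.1 15.5 1.8
```

>>> apply_moves(deltas="0.5 0 0 0 0 0 0;0 -1 0 0 0 0 0;-0.3 -2 0 0 0 0 0;-0.6 -2.8 0 0 0 0 0;-0.6 -2.8 0 0 0 0 0")

```text
time_s: 33.65
ee_pos: [432.6, 243.9, 98.9]
orientation: [0.001, 1.0, -0.004, 0.002]
force: [3.2, -6.3, 4.5]
width: 0.4
```

```bash
python3 - <<'E'
from orb import *
orb(range(-130,-160,-6))
p=snapshot("wrist"); cv2.imwrite("pics/w33.png",np.hstack([cv2.imread("pics/w32.png")[180:330,200:500],p["img"][180:330,200:500]]))
E
```

```text
[432.6 243.9  98.9] F [ 3.2 -6.3  4.5] T [-1.3 -0.8  0. ] t 33.65 phi 214.83236273539367 r 37.468227077189795
-130: -7.0 -6.9 0.4
-136: -4.1 -4.3 0.5
-142: -1.6 -1.4 0.7
-148: 0.6 1.8 0.9
-154: 2.5 5.2 1.1
```

View pics/w33.png

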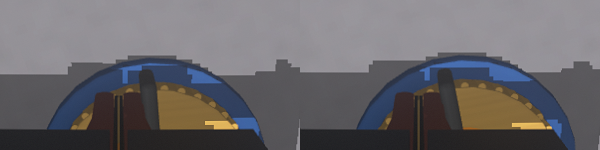

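>>> apply_moves(deltas="-0.5 -0.6 0 0 0 0 0;-1 -1.2 0 0 0 0 0;-1.6 -1.8 0 0 0 0 0;-2.2 -2.4 0 0 0 0 0;-2.8 -3 0 0 0 0 0;-3.4 -3.6 0 0 0 0 0;-4 -4.2 0 0 0 0 0;-4 -4.2 0 0 0 0 0")

```text
time_s: 34.5
ee_pos: [435.9, 238.9, 98.5]
orientation: [0.001, 1.0, -0.005, 0.002]
force: [-1.1, -4.9, 0.9]
width: 0.5
```

```bash
python3 - <<'E'
from orb import *
orb(range(-100,-160,-6))
E
```

```text
[435.9 238.9  98.5] F [-1.1 -4.9  0.9] T [-1.1  0.2  0.1] t 34.5 phi 223.90797769953414 r 38.120576131278995
-100: -21.1 -9.9 -1.0
-106: -17.3 -9.1 -0.8
-112: -13.6 -7.8 -0.6
-118: -10.1 -6.2 -0.4
-124: -6.8 -4.2 -0.2
-130: -3.7 -1.9 -0.1
-136: -0.8 0.7 0.1
-142: 1.7 3.7 0.3
-148: 3.9 6.8 0.5
-154: 5.8 10.2 0.6
```

>>> apply_moves(deltas="-0.4 -0.6 0 0 0 0 0;-0.9 -1.2 0 0 0 0 0;-1.5 -1.8 0 0 0 0 0;-2.1 -2.4 0 0 0 0 0;-2.7 -3 0 0 0 0 0;-3.5 -3.5 0 0 0 0 0;-3.5 -3.5 0 0 0 0 0")

```text
time_s: 35.2
ee_pos: [439.7, 235.6, 98.6]
orientation: [0.001, 1.0, -0.004, 0.002]
force: [-0.6, -2.7, -0.7]
width: 0.7
```

```bash
python3 - <<'E'
from orb import *
orb(range(-100,-160,-6))
p=snapshot("wrist"); cv2.imwrite("pics/w34.png",p["img"][150:330,150:550])
E
```

```text
[439.7 235.6  98.6] F [-0.6 -2.7 -0.7] T [-0.4 -0.1  0.1] t 35.2 phi 231.3841687434143 r 38.02981883475403
-100: -17.3 -6.7 -0.9
-106: -13.6 -5.8 -0.7
-112: -9.9 -4.6 -0.5
-118: -6.4 -2.9 -0.3
-124: -3.0 -1.0 -0.2
-130: 0.1 1.4 0.0
-136: 2.9 4.0 0.2
-142: 5.4 6.9 0.4
-148: 7.7 10.1 0.5
-154: 9.6 13.5 0.7
```

View pics/w34.png

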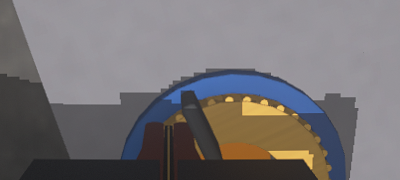

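>>> apply_moves(deltas="-0.5 -0.2 0 0 0 0 0;-1.1 -0.5 0 0 0 0 0;-1.8 -0.8 0 0 0 0 0;-2.5 -1.1 0 0 0 0 0;-3.2 -1.4 0 0 0 0 0;-3.9 -1.7 0 0 0 0 0;-5 -2.3 0 0 0 0 0;-6.4 -2.9 0 0 0 0 0;-9 -4 0 0 0 0 0")

```text
time_s: 36.15
ee_pos: [448.7, 231.6, 98.7]
orientation: [0.001, 1.0, -0.004, 0.002]
force: [-0.5, -0.1, -0.8]
width: 0.7
```

```bash
python3 - <<'E'
from orb import *
orb([-100]); delta([532.4,264.4,235.7],90)
E
```

```text
[448.7 231.6  98.7] F [-0.5 -0.1 -0.8] T [ 0.  -0.1 -0. ] t 36.15 phi 246.4844165748979 r 36.74891512019249
-100: -8.2 -2.7 -0.9
[ -84.1   31.9 -136.9] [-0.  0. -0.]
```

>>> apply_moves(deltas="-2 0 -25 0 0 0 0;-2 0 -60 0 0 0 0;-30 10 -100 0 0 0 0;-60 20 -130 0 0 0 0;-84 32 -137 0 0 0 0;-84 32 -137 0 0 0 0;-84 32 -137 0 0 0 0;-84 32 -137 0 0 0 0")

```text
time_s: 36.95
ee_pos: [531.2, 264.1, 235.0]
orientation: [0.001, 1.0, -0.005, 0.001]
force: [-0.4, -0.2, 0.6]
width: 0.5
```

```bash
python3 - <<'E'
from ang import *
s=read_state(); print(s["ee_pos"],s["time_s"])
p=snapshot("wrist"); cv2.imwrite("pics/w35.png",p["img"])
f=lambda x:[(round(float(a)),float(b)) for a,b in x]
print(f(wings(p,s)))
for n in ["scene","top"]: print(f(wings(snapshot(n),None)))
E
```

```text
[531.22425766 264.12903976 234.99111035] 36.95
[(45, 89.0), (46, 90.0), (48, 88.0), (52, 87.0), (52, 91.0)]
[(42, 90.0), (44, 93.0), (45, 92.0), (45, 86.0), (45, 91.0)]
[(68, 88.0), (72, 87.0), (74, 90.0), (75, 92.0), (76, 89.0)]
```

View pics/w35.png

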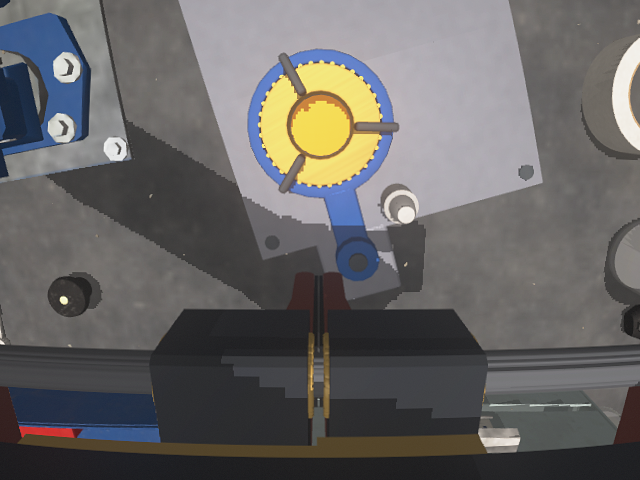

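```bash
python3 - <<'E'
from h import *
np.set_printoptions(precision=1,suppress=True)
s=read_state(); p=snapshot("wrist"); im=p["img"].copy()
a=np.linspace(0,2*np.pi,120); c=np.array([463.4,265.3])
for r,z in [(52,76),(42,82)]:
    u=proj(p,np.c_[c[0]+r*np.cos(a),c[1]+r*np.sin(a),0*a+z],s); cv2.polylines(im,[np.round(u).astype(int)],True,(0,255,0),1)
cv2.imwrite("pics/w36.png",cv2.resize(im[20:300,200:480],None,fx=2,fy=2))
for r in trace(p,"yoke")[:1]: print(r["location"],r["confidence"])
for r in landmark_of(p,"punch_3")[:1]: print(r,atz(p,r["location"],50,s))
q=snapshot("scene"); cv2.imwrite("pics/s36.png",q["img"])
for k,z in [("punch_3",50),("oil_bottle",0),("knob_2",0)]:
    for r in landmark_of(q,k)[:1]: print(k,r,atz(q,r["location"],z))
E
```

```text
[345.3, 142.0] 0.69
{'location': [397.5, 196.2], 'confidence': 0.68} [519.3 326.3  50. ]
punch_3 {'location': [303.2, 264.9], 'confidence': 0.86} [516.7 329.8  50. ]
oil_bottle {'location': [304.0, 265.0], 'confidence': 0.61} [543.9 304.4   0. ]
knob_2 {'location': [351.2, 262.0], 'confidence': 0.65} [485.4 235.    0. ]
```

View pics/w36.png

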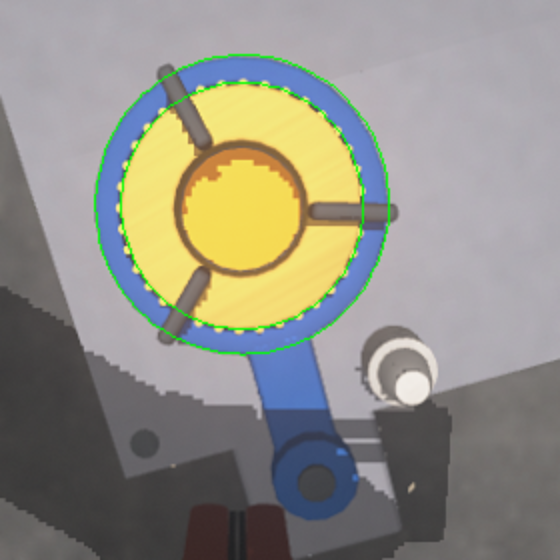

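View pics/s36.png

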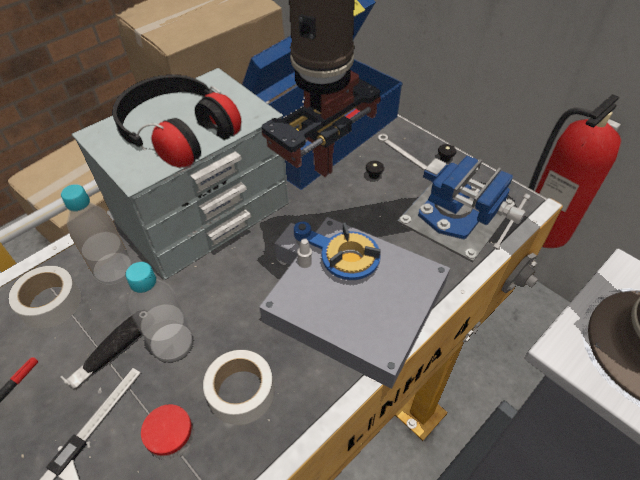

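```bash
python3 -c "
from ang import *
s=read_state();p=snapshot('wrist');print(wings(p,s)[:2],s['time_s'],s['force'])
print(job_done())"
```

```text
[(np.float64(44.323550990462216), np.float64(89.0)), (np.float64(45.19467061435974), np.float64(90.0))] 37.45 [ 0.64991499 -0.65442766  0.16197031]
the job is handed in; nothing more can be done
None
```

The lamp barrel is assembled and handed in at about 37 s of the 72 s limit. The one uncertain point is how tight the ring finally sits.

- **Parts:** I held the lens, spacer and filter lightly by the rim. I slid each across the deck and let it drop, in that order. In the wrist pictures each lay flat and central in the bore, and the filter's outline matched the expected depth of 3 mm below the deck.
- **Yoke:** I dragged it round with shut fingertips until it stopped, checked with about 31 N against the stop. In the last picture the ring's outline matched the bore axis to within about 0.5 mm by eye.
- **Ring:**
  - I turned it clockwise by a wing to about 6.8 rad, with up to about 30 N at the fingers. It sprang back to about 5.94 rad when I released it quickly, just short of where the presser touches.
  - I then tightened it again to about 6.4 rad and let it off slowly. The ring followed the fingers back elastically and settled at about 6.02 rad, measured from the wing angles. It stayed there over the last half second.
  - That is just past the contact point, so the clamping force left is probably only what the ring's own friction can hold. I could not measure it directly.
- **Bystanders and release:** The punch stood at its starting position to within about 2 mm. The bottle and black knob looked undisturbed in the scene picture. The network's positions for those two in that picture were false matches on other objects, so I relied on the picture itself. The gripper was clear of everything at hand-in.

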